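# Turn the toy propeller on the painting jig and set the blocks up to dry

### The job

The blue blade is dry and the bare one is next: swing the red keeper bar open, lift the toy propeller off the jig's pivot pin, turn it end for end so that the blue blade now lies between the two guide pegs, and seat it fully down on the pin again; then swing the keeper bar shut over it until it is home in its detent. Also clear the newspaper of every painted block: balance each one, flat and centred, on a domed cork drying rest of its own (any rest, before or after the propeller). Leave the paint pots and other things on the table where they are.

Things in the scene. Friction and masses are not known exactly. Their poses are not given: they have to be found in the camera images.
- jig: fixed painting jig, a grey board about 205 x 200 mm, 15 mm thick. Origin on the table under the pivot pin, z up; the propeller's blades lie along jig y. An aluminium column 30 mm across stands on the board; its top, 45 mm above the table, carries the propeller's hub, and the pin rises from it
- pin_tip (a point): pointed tip of the steel pivot pin (10 mm thick), 71 mm above the table, straight above the jig's origin
- peg_gap (a point): midway between the two wooden guide pegs, 71 mm above the table, level with their tops. The pegs, 8 mm thick, stand at jig (x, y) = (+21, +65) and (-21, +65) mm; the blade on the +y side lies between them, so the propeller cannot swing round while it is on the pin
- propeller: loose flat wooden toy propeller, 216 mm long, about 70 g: hub 40 (x) x 36 (y) x 12 mm with a 14 mm through hole, two blades 26 mm wide, 10 thick, one blue, one bare. Origin: hole's centre at the hub's underside (45 mm above the table when seated); x points to the blue blade, z up. Starts on the pin, blue blade to jig -y (keeper side), bare blade to +y between the pegs
- blue_tip (a point): point on the blue blade, 100 mm from the hole's centre
- keeper (a joint): keeper bar's angle about its upright hinge, rad: 0 = shut against its stop, growing as it opens (counter-clockwise from above) to at most 1.5; starts shut. Light friction holds it where it is left. A sprung ball catches it: crest near 0.05, about 2 to 4 N at the knob to pass it either way; below 0.025 it is home in the detent and stays
- keeper_hinge (a point): hinge axis of the red keeper bar at the bar's underside, 62 mm above the table, at jig (+70, -50) mm. The bar is 16 mm wide, 8 thick, reaches 166 mm from the hinge and swings level. At about 1.0 it is well clear. Shut, it points to jig -x, across the blade on the -y side, 5 mm above it; opening swings its free end towards jig -y
- keeper_knob (a point): black upright round knob on the keeper bar, 16 mm thick, 140 mm from the hinge; it stands from 70 to 105 mm above the table; this point is on its axis 92 mm above the table
- newspaper: newspaper sheet lying on the table right of the jig, 300 (x) x 290 (y) mm, paper thin; origin at its centre, on the table
- rest0_top (a point): apex of a fixed domed cork drying rest: a ball-shaped cap of radius 45 mm, 90 mm across at the foot, its apex 48 mm above the table. A block laid level with its centre within about 6 mm of the apex stays balanced there; farther off it tips or slides down
- rest1_top (a point): apex of a fixed domed cork drying rest: a ball-shaped cap of radius 45 mm, 90 mm across at the foot, its apex 48 mm above the table. A block laid level with its centre within about 6 mm of the apex stays balanced there; farther off it tips or slides down
- rest2_top (a point): apex of a fixed domed cork drying rest: a ball-shaped cap of radius 45 mm, 90 mm across at the foot, its apex 48 mm above the table. A block laid level with its centre within about 6 mm of the apex stays balanced there; farther off it tips or slides down
- rest3_top (a point): apex of a fixed domed cork drying rest: a ball-shaped cap of radius 45 mm, 90 mm across at the foot, its apex 48 mm above the table. A block laid level with its centre within about 6 mm of the apex stays balanced there; farther off it tips or slides down
- block_a: loose blue painted wooden block 50 (x) x 40 (y) x 18 (z) mm, about 30 g, at the start lying flat on the newspaper right of the jig (may be absent). Origin at its centre, 9 mm above what it lies on
- block_b: loose yellow painted wooden block 50 (x) x 40 (y) x 18 (z) mm, about 30 g, at the start lying flat on the newspaper right of the jig (may be absent). Origin at its centre, 9 mm above what it lies on
- block_c: loose red painted wooden block 50 (x) x 40 (y) x 18 (z) mm, about 30 g, at the start lying flat on the newspaper right of the jig (may be absent). Origin at its centre, 9 mm above what it lies on
- block_d: loose green painted wooden block 50 (x) x 40 (y) x 18 (z) mm, about 30 g, at the start lying flat on the newspaper right of the jig (may be absent). Origin at its centre, 9 mm above what it lies on
- paint_jar_a: white paint jar with blue label, 54 mm across, 75 high, not part of the job; origin on its underside
- paint_jar_b: white paint jar, 48 mm across, 68 high, not part of the job; origin on its underside
- tumbler: blue plastic tumbler, 72 mm across, 75 high, not part of the job; origin on its underside
- brown_mug: brown mug, 72 mm across, 70 high, not part of the job; origin on its underside
- paintbrush: paintbrush 170 mm long, not part of the job; origin on its underside
- dove: white flat bird-shaped cut-out, about 100 x 80 mm, 6 high, not part of the job; origin on its underside
- sanding_block: cork sanding block 60 x 35 x 25 mm, not part of the job; origin on its underside

How it is judged:
On the way, in this order (a step that is already met when the one before it is completed fails the run):
1. the propeller is lifted clear of the pivot pin (z of propeller in the frame of jig above 0.073 m), for 0.1 s.
2. the propeller is seated on the pin again, the blue blade between the pegs (z of propeller in the frame of jig below 0.049 m and horizontal distance between propeller and pin_tip below 0.005 m and angle between the z axis of propeller and the z axis of jig, either way round below 0.08 rad and y of blue_tip in the frame of jig above 0.09 m), for 0.2 s.
3. the keeper bar is shut in its detent (value of joint keeper below 0.025 rad), for 0.2 s.
At the end, for the whole second after the job is handed in: Propeller level and down on the pin (hub within 4 mm of the column, hole within 5 mm of the pin axis), blue blade between the pegs; keeper below 0.025 rad; every block present at rest on a dome of its own, centre within 14 mm of the apex, flat within 0.3 rad (all of step 2 and value of joint keeper below 0.025 rad and linear speed of propeller below 0.02 m/s and (horizontal distance between block_a and rest0_top below 0.014 m or horizontal distance between block_a and rest1_top below 0.014 m or horizontal distance between block_a and rest2_top below 0.014 m or horizontal distance between block_a and rest3_top below 0.014 m) and height (world z) of block_a between 0.051 and 0.064 m and angle between the z axis of each of block_a, block_b, block_c, block_d and the z axis of jig, either way round below 0.3 rad and linear speed of each of block_a, block_b, block_c, block_d below 0.03 m/s and (horizontal distance between block_b and rest0_top below 0.014 m or horizontal distance between block_b and rest1_top below 0.014 m or horizontal distance between block_b and rest2_top below 0.014 m or horizontal distance between block_b and rest3_top below 0.014 m) and height (world z) of block_b between 0.051 and 0.064 m and (horizontal distance between block_c and rest0_top below 0.014 m or horizontal distance between block_c and rest1_top below 0.014 m or horizontal distance between block_c and rest2_top below 0.014 m or horizontal distance between block_c and rest3_top below 0.014 m) and height (world z) of block_c between 0.051 and 0.064 m and (horizontal distance between block_d and rest0_top below 0.014 m or horizontal distance between block_d and rest1_top below 0.014 m or horizontal distance between block_d and rest2_top below 0.014 m or horizontal distance between block_d and rest3_top below 0.014 m) and height (world z) of block_d between 0.051 and 0.064 m); the robot touches nothing.
It fails at once if something that is not part of the job is pushed away or knocked over (distance of any of paint_jar_a, paint_jar_b, tumbler, brown_mug, paintbrush, dove, sanding_block from where it was at the start of the episode above 0.05 m or angle between any of paint_jar_a, paint_jar_b, tumbler, brown_mug, dove, sanding_block's own z axis and vertical above 0.6 rad).
Of block_a, block_b, block_c, block_d only 3 to 4 are there at a start; the rules pass over those that are not, and their reading is None.
At some moment in a run one of block_a, block_b, block_c, block_d may be knocked a few centimetres aside while the robot is not near it.
It also fails if it takes over 210 s, if anything falls off the work surface, if the arm or the gripper's body presses on something with over 40 N, if the wrist force passes 120 N, or if a joint passes its speed limit or range.

### The arm

A 6-joint arm with a two-finger parallel gripper is mounted at the origin on the work surface. World frame = base frame: x ahead of the robot, y to its left, z up, the work surface at z = 0. Lengths are in m, angles in rad, forces in N, time in s.
With the tool pointing down it reaches from about 0.425 to 1.125 m from the base axis. Payload 14.9 kg.
Tool frame: the origin (TCP) lies midway between the tips of the shut fingers; the grasp point (between the pads) lies 19 mm behind it; z points along the fingers, y is the direction in which the jaws open and shut (so a half turn about z gives the same grasp; the last joint's range is limited). The gripper opens to 91 mm and grips with 3 to 60 N. Pads are 32 mm wide; open, the fingers measure 118 mm over their backs; the gripper's body (76 mm by 178 mm) begins 60 mm behind the grasp point.
Start: joints at [1.089, 0.379, 1.734, -0, 1.028, -0.033], TCP at [0.304, 0.631, 0.214] pointing down, gripper open.
Joint ranges: [-2.77, 2.77], [-0.74, 2.19], [0, 2.66], [-1.06, 4.2], [0.31, 2.87], [-3.08, 3.08]. Speed limits (rad/s): [1.89, 1.89, 2.39, 3.14, 3.14, 3.14].

### API

Orientations are given as a unit quaternion [w, x, y, z].
In Python, from workcell import * gives the robot as it stands.
- The arm moves only by the shell command python3 -m crank 'ROWS' [OPENING] [FORCE]. ROWS is text: rows parted by semicolons, each of 4 numbers parted by spaces: the shift along the tool's x, y, z in mm, then the turn about the tool's z in rad. A call has 1 to 8 rows; each row is the pose to reach, as a shift and turn from the pose measured when the call began, along the tool's axes at that moment; what a row does not reach only later rows make up. A row lasts 1/8 s, in which the tool goes at most 62.5 mm and 10.7 degrees, less where a joint would pass 70% of its speed; a pose out of reach is approached as far as the arm can. A call with a gripper value outside its range is refused whole. OPENING is the closure, from -1 (fully open) to 1 (shut), set as the call begins (- or left out, the last holds). The fingers move at their own pace and stop on an object; FORCE is the grip in N (left out, the last holds). Time passes only in rows, so rows that repeat a pose let the fingers close. It gives the time, the measured TCP pose, the force and the opening at its end, in the units of the state.
- get_state(): the state, without advancing time (a new reading comes with each control period).
- camera(name): name is "side" or "top"; returns the picture (420x560x3 uint8, red, green, blue); there is no depth.
- camera_params(name): a dict with "fx", "fy", "cx", "cy" (pixels), "extrinsics" (4x4, takes a point from camera to world coordinates). Camera axes: x right, y up, looking along -z (the intrinsics and any distortion apply to the point x, -y, -z); pixel columns grow to the right and rows downward; lengths in m; the calibration is good to about 2 mm. A picture is of the moment at which its call begins. camera_params takes no time and is no camera call.
- job_done(): hands the job in, once; it reports no verdict.
Trained networks look in the newest picture that a camera, given by its name, has taken for a name from the list of things; names that differ only in an ending like _2 or _b are one class to them, and where a whole thing is asked for, a point or a joint stands for the part that bears it (a point fixed in the world has none). Each returns a list of dicts, best first, with "score" (0 to 1); they miss things now and then, are a little off and sometimes report something else, mostly with a low value. They report only what shows in the picture. A call takes as long as a camera call.
- trace(camera, label): "region" (420x560 bool, what is visible of it).
- spot_point(camera, label): "xyz" ([x, y, z] in m, in world coordinates, good to about 4 mm: a listed point, or the origin of a listed thing).
The state is a dict: "time_s": time; "joint_positions": joint angles; "qd": joint speeds; "effort": joint torques, N m; "ee_pos": TCP position; "eef_rot": TCP orientation; "contact_force": force on the tool from outside, world axes, zero at the start; "wrist_torque": the same for the moment, N m; "width": opening from 0.0 (shut) to 1.0 (fully open).
Only numpy, scipy, OpenCV 4.12 (cv2) and the standard library are available. Lean on these libraries where they do the work, as an engineer would, in place of code of your own. Each camera call takes 0.05 s, during which the arm holds its last target. There are 200 camera calls.

## Working session

There is one attempt and no reset: what is moved stays moved. The work goes in short steps, Python scripts to look and compute and a shell command to move; the robot and the scene stay as the last step left them, time stands still between calls to the robot, and variables do not carry over. Pictures are saved under pics/ and viewed, about 12 in all and at most 16, crops included, and the job is handed in when it is done.

```bash
mkdir -p pics; ls
cat > h.py <<'E'
from workcell import *
import numpy as np, cv2
from scipy.spatial.transform import Rotation as R
def snap(c,n):
    im=camera(c); cv2.imwrite('pics/'+n+'.png',im[:,:,::-1]); return im
def pix2w(c,u,v,z):
    p=camera_params(c);E=np.array(p['extrinsics'])
    d=E[:3,:3]@np.array([(u-p['cx'])/p['fx'],-(v-p['cy'])/p['fy'],-1]);o=E[:3,3]
    return o+d*(z-o[2])/d[2]
def w2pix(c,P):
    p=camera_params(c);E=np.array(p['extrinsics']);q=E[:3,:3].T@(np.array(P)-E[:3,3])
    return p['cx']+p['fx']*q[0]/-q[2], p['cy']-p['fy']*q[1]/-q[2]
def rot():
    q=get_state()['eef_rot']; return R.from_quat([q[1],q[2],q[3],q[0]])
def rel(target):
    s=get_state(); return (rot().inv().apply(np.array(target)-s['ee_pos'])*1000).round(1)
def yaw_y(): # world angle of tool y axis
    y=rot().apply([0,1,0]); return np.arctan2(y[1],y[0])
E
python3 - <<'E'
from h import *
snap('top','t0');snap('side','s0')
s=get_state();print(s); print(rot().as_matrix().round(3))
print(camera_params('top'),camera_params('side'))
for n in ['pin_tip','peg_gap','propeller','blue_tip','keeper_hinge','keeper_knob','newspaper','rest0_top','block_a','block_b','block_c','block_d','jig']:
    r=spot_point('top',n); print(n,[(round(d['score'],2),np.round(d['xyz'],3).tolist()) for d in r[:6]])
E
```

```text
pics
{'time_s': 0.1, 'joint_positions': array([ 1.08874008e+00,  3.79354332e-01,  1.73474138e+00,  2.39832771e-05,
        1.02848670e+00, -3.32883099e-02]), 'qd': array([ 0.00038169, -0.00208974, -0.00349599,  0.00024553,  0.00111898,
       -0.000275  ]), 'effort': array([ 2.34301828e-03, -7.65041542e+01, -4.35289657e+01,  6.53151493e-02,
        3.98700102e-02, -8.99142810e-05]), 'ee_pos': array([0.30352287, 0.63036816, 0.21334569]), 'eef_rot': array([-1.36038392e-04,  2.22511829e-01,  9.74929865e-01, -4.75921245e-04]), 'contact_force': array([-0.5236194 , -0.75901588,  0.30658486]), 'wrist_torque': array([ 0.05725324, -0.00969739,  0.0025656 ]), 'width': 1.0015913909860947}
[[-0.901  0.434 -0.   ]
 [ 0.434  0.901 -0.001]
 [ 0.    -0.001 -1.   ]]
{'fx': 527.2195813159263, 'fy': 527.2195813159263, 'cx': 287.42903052181464, 'cy': 206.44273015253177, 'extrinsics': array([[ 0.00889284,  0.99839276, -0.05597153,  0.51190974],
       [-0.9997379 ,  0.01005779,  0.02056613,  0.00538134],
       [ 0.02109602,  0.05577397,  0.99822053,  1.25895934],
       [ 0.        ,  0.        ,  0.   
[... 959 characters left out ...]
0.386, 0.006]), (0.63, [0.563, -0.278, 0.009]), (0.59, [0.578, -0.399, 0.008]), (0.38, [0.748, 0.02, -0.0])]
block_b [(0.88, [0.451, -0.252, 0.01]), (0.73, [0.456, -0.386, 0.006]), (0.63, [0.563, -0.278, 0.009]), (0.59, [0.578, -0.399, 0.008]), (0.38, [0.748, 0.02, -0.0])]
block_c [(0.88, [0.451, -0.252, 0.01]), (0.73, [0.456, -0.386, 0.006]), (0.63, [0.563, -0.278, 0.009]), (0.59, [0.578, -0.399, 0.008]), (0.38, [0.748, 0.02, -0.0])]
block_d [(0.88, [0.451, -0.252, 0.01]), (0.73, [0.456, -0.386, 0.006]), (0.63, [0.563, -0.278, 0.009]), (0.59, [0.578, -0.399, 0.008]), (0.38, [0.748, 0.02, -0.0])]
jig [(0.83, [0.489, -0.013, 0.0]), (0.74, [0.489, -0.01, 0.072]), (0.42, [0.515, -0.33, 0.002])]
```

View pics/t0.png

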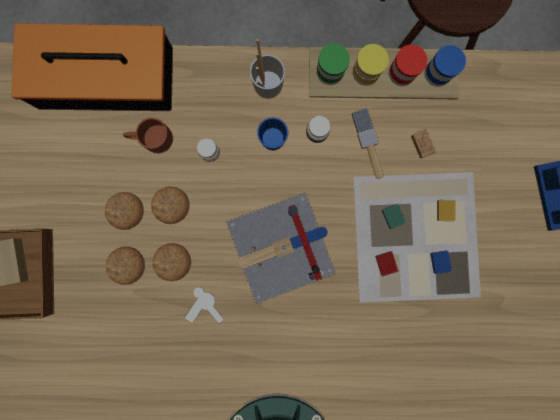

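View pics/s0.png

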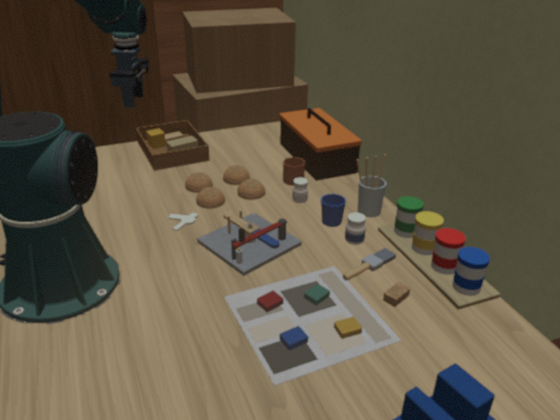

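The top view shows the following (pixels):
- The jig is at about (280,248), with the bare blade left between the pegs and the blue blade right under the keeper. The knob is near (293,210) or (316,271), still to be settled.
- Four blocks are on the paper at (394,216), (447,210), (387,263) and (441,262).
- Four cork rests are at (124,210), (170,205), (125,265) and (171,262).

The side view agrees.

Run:
```python
from h import *
im=snap('top','t1'); snap('side','s1')
def show(n,lab,z,k=8):
    for r in trace('top',lab)[:k]:
        m=r['region'].astype(np.uint8); c,_=cv2.findContours(m,0,2); c=max(c,key=cv2.contourArea)
        (u,v),(w,h),a=cv2.minAreaRect(c); M=cv2.moments(m,True)
        if M['m00']<20: continue
        box=cv2.boxPoints(((u,v),(w,h),a)); B=np.array([pix2w('top',*p,z)[:2] for p in box])
        e=[B[1]-B[0],B[2]-B[1]]; L=[np.hypot(*x) for x in e]; i=int(np.argmax(L))
        print(lab,round(r['score'],2),'px',round(u),round(v),'ctr',pix2w('top',u,v,z)[:2].round(4),'cent',pix2w('top',M['m10']/M['m00'],M['m01']/M['m00'],z)[:2].round(4),'L',np.round(L,3),'longdir',np.degrees(np.arctan2(e[i][1],e[i][0])).round(1), im[int(v),int(u)])
show(0,'block_a',.014);show(0,'rest0_top',.003);show(0,'propeller',.055);show(0,'keeper_knob',.09,3);show(0,'jig',.015,2)
for n in ['pin_tip','propeller','blue_tip','keeper_hinge','keeper_knob','rest0_top','peg_gap']:
  for c in ['top','side']:
    r=spot_point(c,n); print(c,n,[(round(d['score'],2),np.round(d['xyz'],3).tolist()) for d in r[:6]])
cv2.imwrite('pics/c1.png',cv2.resize(im[185:310,215:345,::-1],None,fx=4.6,fy=4.6,interpolation=2))
si=cv2.imread('pics/s1.png');cv2.imwrite('pics/c2.png',cv2.resize(si[200:275,190:310],None,fx=6,fy=6,interpolation=2))
```

```text
block_a 0.74 px 386 263 ctr [ 0.4494 -0.2549] cent [ 0.4495 -0.2549] L [0.041 0.051] longdir -161.5 [97 29 29]
block_a 0.63 px 446 210 ctr [ 0.577  -0.3978] cent [ 0.5769 -0.3977] L [0.043 0.048] longdir 179.5 [129 105  48]
block_a 0.56 px 441 262 ctr [ 0.4535 -0.3849] cent [ 0.4532 -0.3844] L [0.046 0.052] longdir -170.9 [26 51 95]
block_a 0.4 px 170 205 ctr [0.5833 0.2559] cent [0.5831 0.2566] L [0.086 0.085] longdir -25.2 [109  87  64]
rest0_top 0.86 px 172 262 ctr [0.4493 0.2522] cent [0.4485 0.252 ] L [0.087 0.087] longdir -89.5 [110  89  66]
propeller 0.78 px 269 252 ctr [0.4761 0.0211] cent [ 0.4854 -0.0044] L [0.151 0.037] longdir -71.1 [141 122  96]
keeper_knob 0.86 px 305 242 ctr [ 0.4984 -0.059 ] cent [ 0.498  -0.0581] L [0.021 0.175] longdir -158.2 [94 23 23]
jig 0.71 px 281 248 ctr [ 0.4846 -0.0049] cent [ 0.4852 -0.0056] L [0.202 0.206] longdir -159.4 [125 123 119]
jig 0.16 px 305 242 ctr [ 0.4971 -0.0628] cent [ 0.4983 -0.0621] L [0.019 0.184] longdir -159.0 [94 23 23]
top pin_tip [(0.85, [0.489, -0.007, 0.075])]
side pin_tip [(0.97, [0.489, -0.01, 0.072])]
top propeller [(0.69, [0.489, -0.01, 0.044]), (0.61, [0.453, -0.25, 0.011]), (0.57, [0.713, 0.169, 0.001])]
side propeller [(0.83, [0.486, -0.008, 0.04])]
top blue_tip [(0.72, [0.522, -0.102, 0.05]), (0.52, [0.745, 0.021, -0.001])]
side blue_tip [(0.9, [0.526, -0.101, 0.054])]
top keeper_hinge [(0.7, [0.571, -0.034, 0.062])]
side keeper_hinge [(0.71, [0.572, -0.027, 0.058])]
top keeper_knob [(0.56, [0.442, -0.081, 0.088])]
side keeper_knob [(0.86, [0.442, -0.075, 0.089])]
top rest0_top [(0.91, [0.449, 0.246, 0.05])]
side rest0_top [(0.73, [0.451, 0.252, 0.047])]
top peg_gap [(0.67, [0.451, 0.247, 0.049])]
side peg_gap [(0.8, [0.465, 0.053, 0.073]), (0.72, [0.452, -0.256, 0.012]), (0.28, [0.451, -0.386, 0.004])]
```

View pics/c1.png

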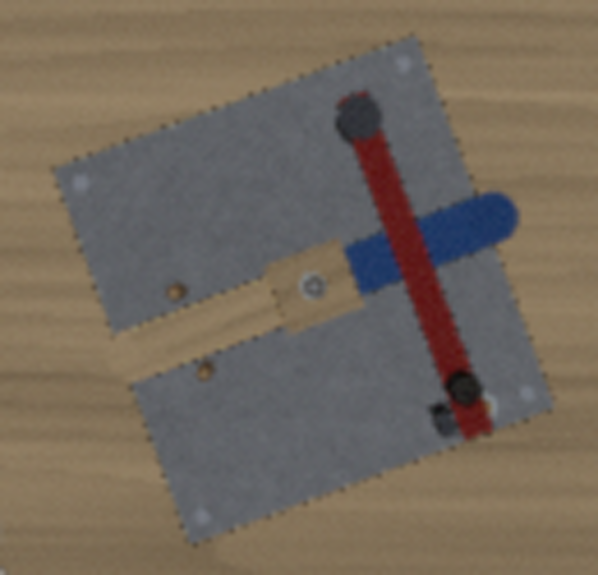

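View pics/c2.png

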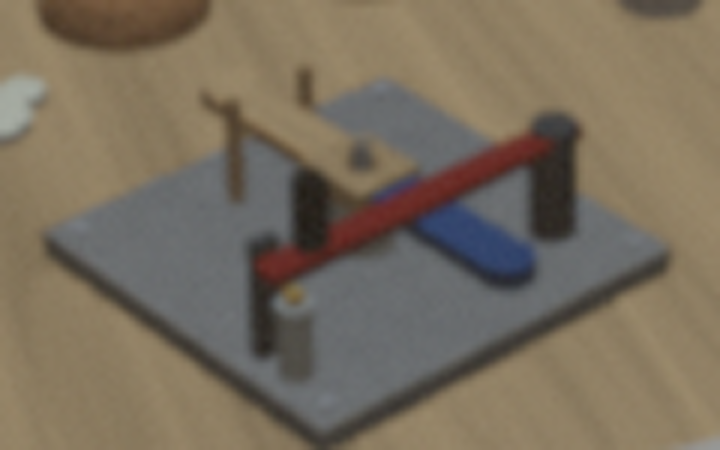

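The crops show four things: the pin at full-image pixel (283,247), the hinge at (293,211), the knob at (316,269), and the stop and detent on the jig's -x side. The networks agree with this.

Run:
```python
from h import *
im=cv2.imread('pics/t1.png')
f=lambda u,v:(215+u/4.6,185+v/4.6)
for n,p,z in [('pin',(313,286),.071),('hinge',(358,118),.072),('knob',(463,388),.105),('pegA',(177,291),.071),('pegB',(205,371),.071)]:
    print(n,pix2w('top',*f(*p),z)[:2].round(4))
P=[pix2w('top',*f(*p),.015)[:2] for p in [(52,168),(415,37),(552,408),(190,543)]]
for i in range(4):
    d=P[(i+1)%4]-P[i];print(np.hypot(*d).round(4),np.degrees(np.arctan2(d[1],d[0])).round(1))
# side view pin
p=(190+360/6,200+150/6); print('side pin',pix2w('side',*p,.071).round(4), 'knob side', pix2w('side',190+310/6,200+178/6,.105).round(4))
# green block
hsv=cv2.cvtColor(im,cv2.COLOR_BGR2HSV)
for n,lo,hi in [('g',(55,60,30),(95,255,255)),('b',(100,100,30),(125,255,255)),('y',(18,110,90),(30,255,255)),('r',(0,130,50),(8,255,255))]:
    m=cv2.inRange(hsv,lo,hi); m[:, :355]=0; m[:,480:]=0; m[:175]=0; m[302:]=0
    m=cv2.morphologyEx(m,cv2.MORPH_OPEN,np.ones((3,3)))
    c,_=cv2.findContours(m,0,2); c=max(c,key=cv2.contourArea); (u,v),(w,h),a=cv2.minAreaRect(c)
    B=np.array([pix2w('top',*q,.014)[:2] for q in cv2.boxPoints(((u,v),(w,h),a))]);e=[B[1]-B[0],B[2]-B[1]];L=[np.hypot(*x) for x in e];i=int(np.argmax(L))
    print(n,pix2w('top',u,v,.014)[:2].round(4),np.round(L,3),'long',(np.degrees(np.arctan2(e[i][1],e[i][0]))%180).round(1))
g=cv2.GaussianBlur(im[:,:,0],(3,3),0)
sat=hsv[:,:,1]
cs=cv2.HoughCircles(cv2.resize(g[170:300,90:210],None,fx=4,fy=4,interpolation=2),cv2.HOUGH_GRADIENT,1,120,param1=60,param2=15,minRadius=65,maxRadius=85)
for c in cs[0][:6]:
    print('rest',pix2w('top',90+c[0]/4,170+c[1]/4,.003)[:2].round(4),c[2]/4)
```

```text
pin [ 0.4868 -0.0101]
hinge [ 0.5691 -0.0313]
knob [ 0.4399 -0.0812]
pegA [0.4838 0.0563]
pegB [0.445  0.0422]
0.198 -69.5
0.2025 -159.3
0.1967 110.7
0.2033 21.0
side pin [ 0.4853 -0.0243  0.071 ] knob side [ 0.4419 -0.0875  0.105 ]
g [ 0.5615 -0.272 ] [0.042 0.048] long 21.8
b [ 0.4537 -0.3847] [0.041 0.049] long 9.1
y [ 0.5771 -0.399 ] [0.036 0.048] long 179.5
r [ 0.4492 -0.2601] [0.036 0.04 ] long 179.8
rest [0.5685 0.3659] 19.15
rest [0.5833 0.2583] 19.275
rest [0.4479 0.2524] 19.4
rest [0.4394 0.3608] 19.225
```

```bash
cat >> h.py <<'E'
YAW=np.radians(20.7); PIN=np.array([.4872,-.0103])
HINGE=PIN+np.array([[np.cos(YAW),-np.sin(YAW)],[np.sin(YAW),np.cos(YAW)]])@[.070,-.050]
def knob(th): a=YAW+np.pi+th; return HINGE+.140*np.array([np.cos(a),np.sin(a)])
def go(x,y,z,ydeg=None):
    r=rel([x,y,z]); t=0
    if ydeg is not None: t=-(np.radians(ydeg)-yaw_y()); t=(t+np.pi)%(2*np.pi)-np.pi
    s=get_state();print('rows:',r,round(t,3),'| j6',round(s['joint_positions'][5],2),'t',round(s['time_s'],2),'w',round(s['width'],2)); return r,t
E
python3 - <<'E'
from h import *
print(w2pix('side',[*PIN,.071]),w2pix('side',[*knob(0),.105]),knob(0),HINGE)
go(*knob(0),.2,-41)
E
python3 -m crank '-216 -290 0 0.9; -432 -582 0 1.84; -432 -582 0 1.84; -432 -582 0 1.84; -432 -582 0 1.84; -432 -582 0 1.84; -432 -582 0 1.84; -432 -582 0 1.84' 0.4 20
python3 -c "from h import *;go(*knob(0),.13,-41)"
```

```text
(np.float64(248.91431000323422), np.float64(222.19073982931593)) (np.float64(239.9606982367009), np.float64(228.6958053945163)) [ 0.43939266 -0.08181544] [ 0.57035482 -0.03232896]
rows: [-431.4 -583.1   13.9] 1.838 | j6 -0.03 t 1.8 w 1.0
time_s: 2.8
ee_pos: [0.3982, 0.1379, 0.2143]
eef_rot: [0.0, 0.829, 0.559, 0.0]
contact_force: [0.8, 0.0, -0.4]
width: 0.303
rows: [-188.4  120.4   84.3] 0.332 | j6 0.66 t 2.8 w 0.3
```

```bash
python3 -m crank '-60 40 0 0.15; -120 80 0 0.3; -188 120 40 0.332; -188 120 84 0.332; -188 120 84 0.332; -188 120 84 0.332' 0.2 20
python3 - <<'E'
from h import *
go(*knob(0),.08,-41); snap('top','t2')
im=cv2.imread('pics/t2.png');cv2.imwrite('pics/c3.png',cv2.resize(im[185:325,215:365],None,fx=4,fy=4,interpolation=2))
snap('side','s2');im=cv2.imread('pics/s2.png');cv2.imwrite('pics/c4.png',cv2.resize(im[150:275,180:320],None,fx=4,fy=4,interpolation=2))
E
```

```text
time_s: 3.55
ee_pos: [0.4391, -0.0812, 0.1303]
eef_rot: [-0.0, 0.91, 0.414, 0.0]
contact_force: [0.9, 0.7, -0.9]
width: 0.399
rows: [-0.2  0.6 50.3] -0.001 | j6 0.48 t 3.55 w 0.4
```

View pics/c4.png

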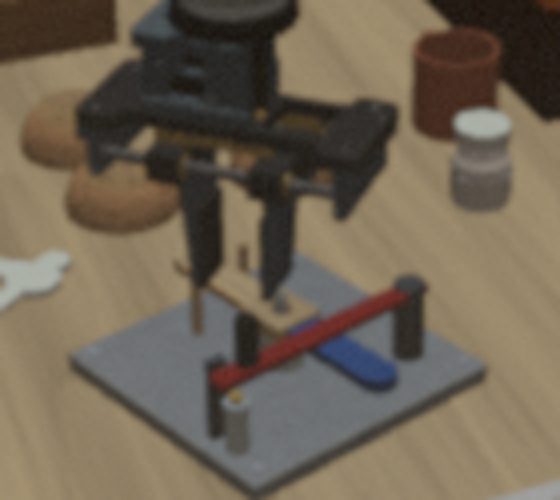

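The open fingers straddle the knob (crop pixel 245,340). I'll go down, narrow the cage, and work out the arc.

```bash
python3 -m crank '0 0.6 25 0; 0 0.6 49 0; 0 0.6 49 0; 0 0.6 49 0' 0.2 20
python3 -m crank '0 0 0 0; 0 0 0 0' 0.5 20
python3 - <<'E'
from h import *
for th in [.05,.12,.25,.4,.55,.7,.85,1.0,1.1]: print(th,rel([*knob(th),.081]))
E
```

```text
time_s: 4.15
ee_pos: [0.4413, -0.0808, 0.0839]
eef_rot: [0.001, 0.91, 0.415, 0.002]
contact_force: [-0.1, 0.0, 0.2]
width: 0.399
time_s: 4.4
ee_pos: [0.4419, -0.0808, 0.0847]
eef_rot: [0.001, 0.91, 0.415, 0.002]
contact_force: [0.1, 0.5, 1.6]
width: 0.255
0.05 [-5.6  5.   3.7]
0.12 [-9.5 14.   3.7]
0.25 [-15.   31.3   3.8]
0.4 [-18.6  52.    3.9]
0.55 [-19.  73.   4.]
0.7 [-16.3  93.8   4.1]
0.85 [-10.5 113.9   4.2]
1.0 [ -1.8 133.    4.3]
1.1 [  5.6 144.9   4.4]
```

```bash
python3 -m crank '-5 5 3 0; -9 14 3 0; -15 31 3 0; -18 52 3 0; -19 73 3 0; -16 94 3 0; -10 114 3 0; -2 133 3 0'
python3 -m crank '5 9 0 0; 5 9 0 0; 5 9 0 0'
python3 - <<'E'
from h import *
s=get_state();p=s['ee_pos'][:2]-HINGE; print('th',np.arctan2(p[1],p[0])-YAW-np.pi,np.hypot(*p),s['width'],s['joint_positions'])
snap('top','t3');print([(d['score'],d['xyz']) for d in spot_point('top','keeper_knob')])
E
```

```text
time_s: 5.4
ee_pos: [0.5426, -0.1706, 0.0822]
eef_rot: [0.002, 0.91, 0.415, 0.003]
contact_force: [-0.1, -1.0, 0.2]
width: 0.253
time_s: 5.78
ee_pos: [0.5521, -0.1726, 0.0821]
eef_rot: [0.001, 0.91, 0.415, 0.002]
contact_force: [0.5, -0.5, -0.0]
width: 0.249
th -5.202754879849688 0.14146568576860885 0.2489723022747071 [-3.43854471e-01  3.82429710e-01  2.03088754e+00  1.82826883e-03
  7.22982651e-01  3.69092538e-01]
[(0.71, [0.5228, -0.1005, 0.053]), (0.35, [0.7456, 0.2932, 0.0])]
```

```bash
python3 -m crank '0 0 -40 0; 0 0 -60 0; 0 0 -60 0; 0 0 -60 0' 
python3 -c "from h import *;go(*PIN,.13,20.7)"
```

```text
time_s: 6.38
ee_pos: [0.5513, -0.1723, 0.1414]
eef_rot: [0.001, 0.91, 0.415, 0.002]
contact_force: [-1.2, -0.8, 0.5]
width: 0.252
rows: [  80.4 -154.6   11. ] -1.076 | j6 0.37 t 6.38 w 0.25
```

```bash
python3 -m crank '30 -60 11 -0.2; 60 -120 11 -0.5; 80 -154 11 -0.8; 80 -154 11 -1.076; 80 -154 11 -1.076; 80 -154 11 -1.076; 80 -154 11 -1.076; 80 -154 11 -1.076' -0.2
python3 - <<'E'
from h import *
go(*PIN,.043,20.7); snap('side','s4');im=cv2.imread('pics/s4.png');cv2.imwrite('pics/c5.png',cv2.resize(im[150:290,180:330],None,fx=4,fy=4,interpolation=2))
E
```

```text
time_s: 7.38
ee_pos: [0.487, -0.011, 0.1295]
eef_rot: [0.002, 0.57, 0.822, 0.001]
contact_force: [0.3, 0.1, -0.1]
width: 0.6
rows: [ 0.8  0.1 86.5] -0.003 | j6 -0.43 t 7.38 w 0.6
```

View pics/c5.png

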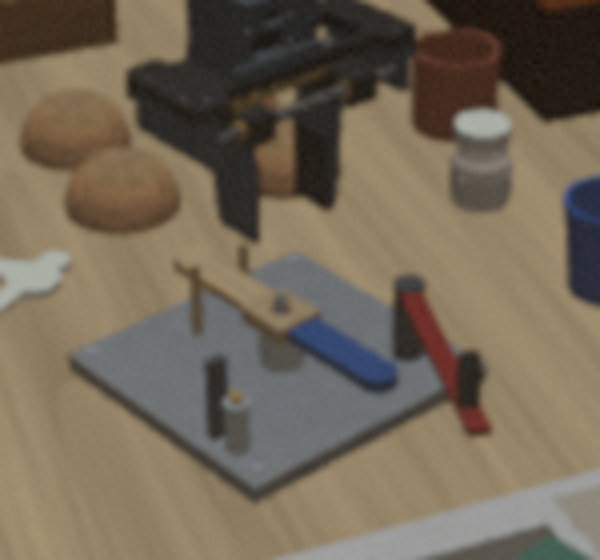

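The keeper is open and well clear (bar at crop pixel 440,360), and the fingers are above the hub. I'll descend and grip.

```bash
python3 -m crank '1 0 45 0; 1 0 87 0; 1 0 87 0; 1 0 87 0; 1 0 87 0' 
python3 -m crank '0 0 0 0; 0 0 0 0; 0 0 0 0; 0 0 0 0; 0 0 0 0' 1 20
python3 -c "from h import *;go(*PIN,.043,20.7)"
```

```text
time_s: 8.05
ee_pos: [0.4883, -0.0102, 0.0442]
eef_rot: [0.003, 0.57, 0.822, 0.002]
contact_force: [-0.8, 0.3, -0.2]
width: 0.596
time_s: 8.68
ee_pos: [0.4887, -0.0102, 0.0449]
eef_rot: [0.003, 0.57, 0.822, 0.002]
contact_force: [-2.6, 0.5, 11.2]
width: 0.396
rows: [ 0.5 -1.4  1.9] -0.003 | j6 -0.43 t 8.68 w 0.4
```

```bash
python3 -m crank '0 0 -20 0; 0 0 -45 0; 0 0 -65 0; 0 0 -65 0; 0 0 -65 0; 0 0 -65 0'
python3 - <<'E'
from h import *
snap('top','t5');snap('side','s5')
for c in ['top','side']:
  for n in ['propeller','blue_tip','pin_tip']:
    print(c,n,[(round(d['score'],2),np.round(d['xyz'],4).tolist()) for d in spot_point(c,n)[:2]])
a=cv2.resize(cv2.imread('pics/s5.png')[130:290,180:330],None,fx=3.6,fy=3.6,interpolation=2)
cv2.imwrite('pics/c6.png',a); print(get_state()['width'])
E
```

```text
time_s: 9.43
ee_pos: [0.4877, -0.0102, 0.109]
eef_rot: [0.003, 0.57, 0.822, 0.001]
contact_force: [0.7, -0.1, -0.7]
width: 0.389
top propeller []
top blue_tip [(0.61, [0.5239, -0.1005, 0.1153])]
top pin_tip [(0.55, [0.5606, -0.2742, 0.0091])]
side propeller [(0.75, [0.4841, -0.0089, 0.1056]), (0.2, [0.5528, -0.1667, 0.0871])]
side blue_tip [(0.57, [0.5259, -0.099, 0.1147])]
side pin_tip [(0.67, [0.4895, -0.0103, 0.0733])]
0.39935682699734704
```

View pics/c6.png

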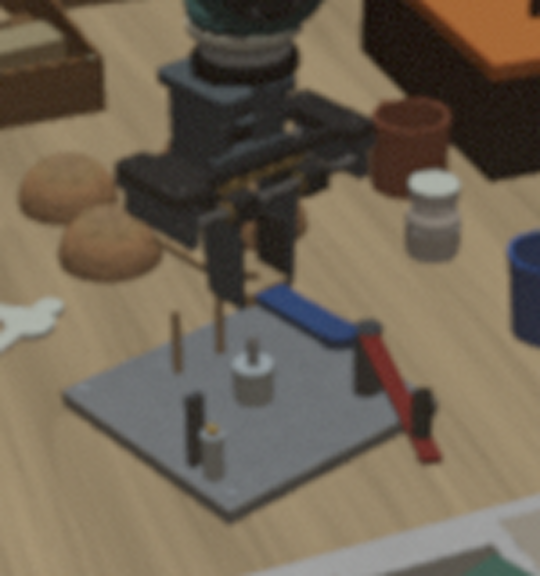

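Propeller lifted, level, blue blade still to the keeper side; the bare pin shows at crop pixel (253,350). Now the half turn.

```bash
python3 -m crank '0 0 0 0.18; 0 0 0 0.36; 0 0 0 0.54; 0 0 0 0.72; 0 0 0 0.9; 0 0 0 1.08; 0 0 0 1.26; 0 0 0 1.44' 
python3 -m crank '0 0 0 0.18; 0 0 0 0.36; 0 0 0 0.54; 0 0 0 0.72; 0 0 0 0.9; 0 0 0 1.08; 0 0 0 1.26; 0 0 0 1.44' 
python3 -c "from h import *;go(*PIN,.109,-159.3)"
```

```text
time_s: 10.82
ee_pos: [0.4882, -0.0102, 0.1098]
eef_rot: [0.001, 0.971, 0.239, 0.003]
contact_force: [0.1, -0.3, -1.2]
width: 0.39
time_s: 11.82
ee_pos: [0.4882, -0.0102, 0.1098]
eef_rot: [-0.001, 0.886, -0.463, 0.003]
contact_force: [-0.5, 0.4, -0.5]
width: 0.389
rows: [-0.5  0.9  0.8] 0.247 | j6 2.46 t 11.82 w 0.39
```

```bash
python3 -m crank '0 0 0 0.12; 0 0 0 0.25; 0 0 0 0.25; 0 0 0 0.25'
python3 - <<'E'
from h import *
go(*PIN,.109,-159.3)
im=snap('top','t6');snap('side','s6')
for c in ['top','side']:
  for n in ['propeller','blue_tip','pin_tip']:
    print(c,n,[(round(d['score'],2),np.round(d['xyz'],4).tolist()) for d in spot_point(c,n)[:2]])
u=np.array([-np.sin(YAW),np.cos(YAW)]); t=get_state()['ee_pos'][:2]
for c in ['top','side']:
  print(c,'pred blue end', w2pix(c,[*(t+.108*u),.117]),'bare end',w2pix(c,[*(t-.108*u),.117]))
a=cv2.resize(im[185:310,215:345,::-1],None,fx=4,fy=4,interpolation=2)
b=cv2.resize(cv2.imread('pics/s6.png')[140:265,190:260],None,fx=4,fy=4,interpolation=2)
cv2.imwrite('pics/c7.png',np.hstack([a,b])); print(a.shape,b.shape)
E
```

```text
time_s: 12.32
ee_pos: [0.4882, -0.0102, 0.1098]
eef_rot: [-0.002, 0.823, -0.569, 0.003]
contact_force: [-0.1, 0.1, -0.2]
width: 0.391
rows: [-0.3  1.   0.8] -0.0 | j6 2.71 t 12.32 w 0.39
top propeller []
top blue_tip [(0.67, [0.4517, 0.085, 0.1134])]
top pin_tip [(0.27, [0.7414, -0.3418, -0.0014])]
side propeller [(0.89, [0.4907, -0.0096, 0.1074]), (0.66, [0.5736, -0.0309, 0.06])]
side blue_tip [(0.64, [0.4522, 0.0824, 0.1158]), (0.47, [0.5739, -0.0312, 0.0583])]
side pin_tip [(0.62, [0.4909, -0.0089, 0.0747]), (0.49, [0.7476, 0.0155, -0.0044])]
top pred blue end (np.float64(236.29152806487508), np.float64(264.33305555462755)) bare end (np.float64(330.1463860335052), np.float64(229.6868547318388))
side pred blue end (np.float64(223.59841423876242), np.float64(192.016917910678)) bare end (np.float64(276.94557343387464), np.float64(223.8909878252132))
(500, 520, 3) (500, 280, 3)
```

View pics/c7.png

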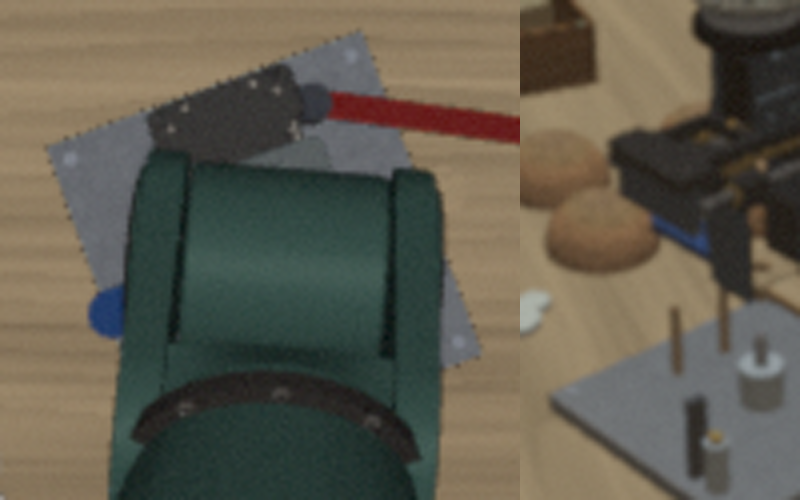

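The blue end sits at crop pixel (88,313), about 1.5 mm from the prediction, so the hole is centred on the tool to within 2 mm. I'll lower it with force checks.

```bash
python3 -m crank '0 0 20 0; 0 0 36 0; 0 0 44 0; 0 0 44 0; 0 0 44 0' 
python3 -m crank '0 0 4 0; 0 0 8 0; 0 0 11 0; 0 0 14 0; 0 0 14 0; 0 0 14 0' 
python3 -c "from h import *;go(.4885,-.0102,.045,-159.3);print(get_state()['contact_force'])"
```

```text
time_s: 13.35
ee_pos: [0.4888, -0.0103, 0.0662]
eef_rot: [-0.002, 0.822, -0.57, 0.003]
contact_force: [0.1, -0.5, -1.3]
width: 0.395
time_s: 14.1
ee_pos: [0.489, -0.0103, 0.0522]
eef_rot: [-0.002, 0.822, -0.57, 0.003]
contact_force: [0.5, -0.9, -0.9]
width: 0.397
rows: [-0.3  0.5  7.2] -0.003 | j6 2.71 t 14.1 w 0.4
[ 0.49158309 -0.90619749 -0.87110786]
```

```bash
python3 -m crank '0 0 3 0; 0 0 6 0; 0 0 8 0; 0 0 8 0; 0 0 8 0' 
python3 -m crank '0 0 0 0; 0 0 0 0; 0 0 0 0' -0.1
python3 -m crank '0 0 -40 0; 0 0 -80 0; 0 0 -95 0; 0 0 -95 0; 0 0 -95 0'
python3 - <<'E'
from h import *
snap('side','s7')
for n in ['propeller','blue_tip','pin_tip','keeper_knob']:
    print(n,[(round(d['score'],2),np.round(d['xyz'],4).tolist()) for d in spot_point('side',n)[:2]])
go(*knob(1.08),.14,-41)
cv2.imwrite('pics/c8.png',cv2.resize(cv2.imread('pics/s7.png')[130:290,180:330],None,fx=3.6,fy=3.6,interpolation=2))
E
```

```text
time_s: 14.72
ee_pos: [0.4892, -0.0104, 0.0444]
eef_rot: [-0.002, 0.822, -0.57, 0.003]
contact_force: [-2.0, -1.2, 6.7]
width: 0.396
time_s: 15.1
ee_pos: [0.4891, -0.0104, 0.0443]
eef_rot: [-0.002, 0.822, -0.57, 0.003]
contact_force: [-0.3, 0.4, 0.6]
width: 0.553
time_s: 15.72
ee_pos: [0.4877, -0.0102, 0.1381]
eef_rot: [-0.001, 0.822, -0.57, 0.003]
contact_force: [0.2, -0.1, -1.3]
width: 0.551
propeller [(0.7, [0.4873, -0.0092, 0.0398]), (0.67, [0.7478, 0.0155, -0.0002])]
blue_tip [(0.64, [0.4577, 0.0863, 0.0511])]
pin_tip [(0.97, [0.4937, -0.0103, 0.0742])]
keeper_knob [(0.63, [0.4627, 0.0529, 0.0745]), (0.6, [0.5524, -0.1649, 0.0908])]
rows: [173.2  -3.7  -1. ] -2.067 | j6 2.71 t 15.97 w 0.55
```

View pics/c8.png

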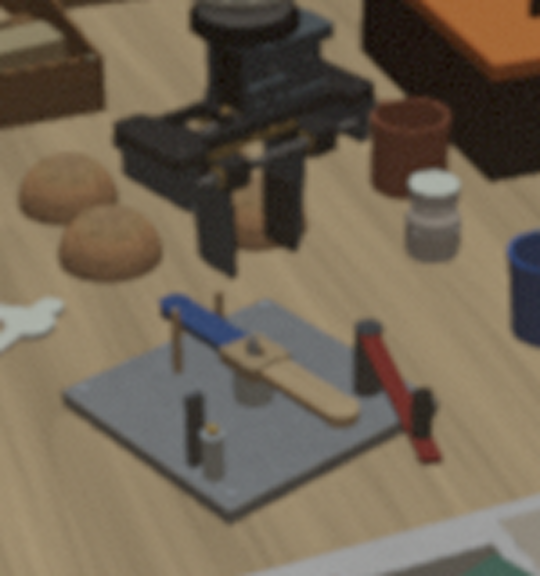

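Propeller seated (crop pixel 255,350), blue blade between the pegs, keeper still open. Now to the knob.

```bash
python3 -m crank '43 -1 0 -0.18; 86 -2 0 -0.36; 130 -4 0 -0.54; 173 -4 0 -0.72; 173 -4 0 -0.9; 173 -4 0 -1.08; 173 -4 0 -1.26; 173 -4 0 -1.44' 0.2
python3 -m crank '0 0 0 -0.18; 0 0 0 -0.36; 0 0 0 -0.54; 0 0 0 -0.63; 0 0 0 -0.63; 0 0 0 -0.63'
python3 - <<'E'
from h import *
go(*knob(1.08),.082,-41)
snap('side','s8')
for r in trace('side','keeper_knob')[:3]:
    v,u=np.nonzero(r['region']);print(r['score'],u.min(),u.max(),v.min(),v.max())
print([(round(d['score'],2),np.round(d['xyz'],4).tolist()) for d in spot_point('side','keeper_knob')[:2]], knob(1.08), w2pix('side',[*knob(1.08),.105]))
cv2.imwrite('pics/c9.png',cv2.resize(cv2.imread('pics/s8.png')[150:290,220:350],None,fx=4,fy=4,interpolation=2))
E
```

```text
time_s: 16.98
ee_pos: [0.5524, -0.1708, 0.1385]
eef_rot: [0.001, 0.993, 0.117, 0.003]
contact_force: [-0.2, 0.5, -0.0]
width: 0.4
time_s: 17.73
ee_pos: [0.5523, -0.1708, 0.1383]
eef_rot: [0.001, 0.909, 0.418, 0.002]
contact_force: [0.3, 0.3, -0.0]
width: 0.398
rows: [-0.5 -0.  56.3] 0.006 | j6 0.37 t 17.73 w 0.4
0.72 279 301 220 258
[(0.6, [0.5547, -0.1637, 0.09])] [ 0.55227363 -0.17115645] (np.float64(296.0037373091099), np.float64(238.49603680108257))
```

View pics/c9.png

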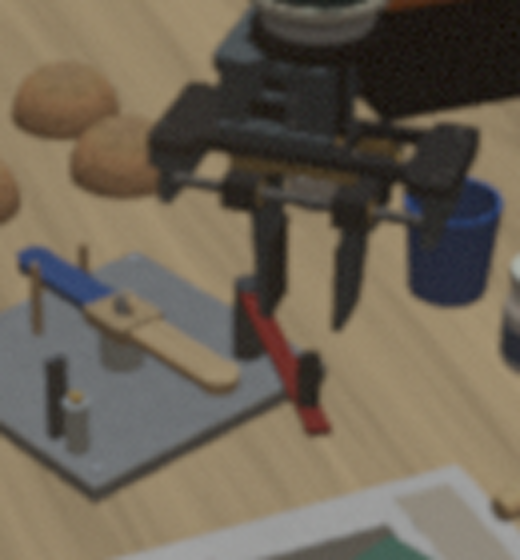

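Knob at crop pixel (312,355), centred under the open fingers. I'll lower and cage it.

```bash
python3 -m crank '-0.5 0 30 0; -0.5 0 57 0; -0.5 0 57 0; -0.5 0 57 0' 0.2
python3 -m crank '0 0 0 0; 0 0 0 0' 0.55
python3 - <<'E'
from h import *
print(get_state()['ee_pos'])
for th in [.95,.8,.65,.5,.35,.22,.12,.06, 0.02,-.03,-.06]: print(th,rel([*knob(th),.081]))
E
```

```text
time_s: 18.38
ee_pos: [0.5528, -0.1714, 0.0823]
eef_rot: [0.002, 0.908, 0.418, 0.003]
contact_force: [-0.2, 0.4, -1.2]
width: 0.402
time_s: 18.62
ee_pos: [0.5533, -0.1716, 0.0833]
eef_rot: [0.002, 0.908, 0.418, 0.003]
contact_force: [-0.3, 0.4, 0.5]
width: 0.231
[ 0.55332792 -0.17156553  0.08325453]
0.95 [ -9.3 -16.9   2.1]
0.8 [-17.  -36.4   1.9]
0.65 [-21.6 -56.9   1.8]
0.5 [-23.2 -77.8   1.6]
0.35 [-21.6 -98.7   1.5]
0.22 [ -17.7 -116.5    1.4]
0.12 [ -13.1 -129.7    1.3]
0.06 [  -9.8 -137.4    1.3]
0.02 [  -7.3 -142.5    1.3]
-0.03 [  -3.9 -148.6    1.3]
-0.06 [  -1.7 -152.2    1.2]
```

```bash
python3 -m crank '-9 -17 2 0; -17 -36 2 0; -21 -57 2 0; -23 -78 2 0; -21 -99 2 0; -17 -116 2 0; -13 -130 2 0; -10 -137 2 0'
python3 - <<'E'
from h import *
s=get_state();p=s['ee_pos'][:2]-HINGE; print('th',(np.arctan2(p[1],p[0])-YAW-np.pi)%6.2832,np.hypot(*p))
for th in [.0,-.03,-.05,-.08]: print(th,rel([*knob(th),.081]))
E
```

```text
time_s: 19.62
ee_pos: [0.4426, -0.0893, 0.0804]
eef_rot: [0.002, 0.908, 0.418, 0.003]
contact_force: [0.3, -2.4, 0.3]
width: 0.226
th 0.05811044628174944 0.13983715468672023
0.0 [ 3.6 -7.3 -0.6]
-0.03 [  5.6 -11.   -0.7]
-0.05 [  7.1 -13.4  -0.7]
-0.08 [  9.3 -16.9  -0.7]
```

```bash
python3 -m crank '2 -4 0 0; 4 -8 0 0; 6 -11 0 0; 7 -13 0 0; 7 -13 0 0; 7 -13 0 0'
python3 -c "
from h import *
s=get_state();p=s['ee_pos'][:2]-HINGE; print('th',np.arctan2(p[1],p[0])-YAW+np.pi,np.hypot(*p)); print(rel([*knob(-.08),.081]))"
```

```text
time_s: 20.38
ee_pos: [0.4404, -0.0772, 0.0813]
eef_rot: [0.005, 0.908, 0.418, 0.006]
contact_force: [11.4, -20.3, -6.6]
width: 0.226
th -0.028958491501155148 0.1374443571485953
[ 1.6 -7.4  0.3]
```

Stop reached (about 23 N). I'll back off, open, lift, and re-measure the blocks and keeper.

```bash
python3 -m crank '-1 3 0 0; -1 3 0 0' 0.2
python3 -m crank '0 0 -40 0; 0 0 -80 0; 0 0 -80 0; 0 0 -80 0'
cat >> h.py <<'E'
def blocks(im):
    hsv=cv2.cvtColor(im,cv2.COLOR_RGB2HSV); out={}
    for n,lo,hi in [('g',(50,60,25),(95,255,255)),('b',(100,100,30),(125,255,255)),('y',(17,130,90),(30,255,255)),('r',(0,130,40),(8,255,255)),('r2',(172,130,40),(180,255,255))]:
        m=cv2.inRange(hsv,lo,hi); m[:,:345]=0; m[:,490:]=0; m[:165]=0; m[312:]=0
        out[n]=m
    out['r']|=out.pop('r2')
    for n,m in out.items():
        m=cv2.morphologyEx(m,cv2.MORPH_CLOSE,np.ones((3,3)))
        c,_=cv2.findContours(m,0,2)
        if not c: print(n,'none'); continue
        c=max(c,key=cv2.contourArea); (u,v),(w,h),a=cv2.minAreaRect(c)
        B=np.array([pix2w('top',*q,.014)[:2] for q in cv2.boxPoints(((u,v),(w,h),a))]);e=[B[1]-B[0],B[2]-B[1]];L=[np.hypot(*x) for x in e];i=int(np.argmax(L))
        print(n,pix2w('top',u,v,.014)[:2].round(4),np.round(L,3),'long',(np.degrees(np.arctan2(e[i][1],e[i][0]))%180).round(1))
E
python3 - <<'E'
from h import *
im=snap('top','t9'); blocks(im); snap('side','s9')
for lab in ['block_a']:
  for r in trace('top',lab)[:6]:
    c,_=cv2.findContours(r['region'].astype(np.uint8),0,2); q=cv2.minAreaRect(max(c,key=cv2.contourArea)); print(r['score'],pix2w('top',*q[0],.014)[:2].round(4),q)
  print([(round(d['score'],2),np.round(d['xyz'],4).tolist()) for d in spot_point('top',lab)[:6]])
  print([(round(d['score'],2),np.round(d['xyz'],4).tolist()) for d in spot_point('side',lab)[:6]])
a=cv2.resize(im[165:315,340:490,::-1],None,fx=4,fy=4,interpolation=2)
b=cv2.resize(cv2.imread('pics/s9.png')[195:275,190:240],None,fx=4,fy=4,interpolation=2)
cv2.imwrite('pics/c10.png',np.hstack([a,np.pad(b,((0,280),(0,0),(0,0)))])); go(.449,-.2555,.12,18.5)
E
```

```text
time_s: 20.62
ee_pos: [0.4421, -0.08, 0.0813]
eef_rot: [0.005, 0.908, 0.418, 0.005]
contact_force: [-0.3, -0.2, -0.2]
width: 0.391
time_s: 21.12
ee_pos: [0.4404, -0.0794, 0.1607]
eef_rot: [0.004, 0.908, 0.418, 0.005]
contact_force: [0.9, 0.7, -0.5]
width: 0.401
g [ 0.3948 -0.1903] [0.066 0.115] long 180.0
b [ 0.4537 -0.3849] [0.042 0.049] long 9.1
y [ 0.5771 -0.399 ] [0.036 0.048] long 179.5
r [ 0.4496 -0.2559] [0.04  0.049] long 16.7
0.94 [ 0.5758 -0.3978] ((446.0, 210.5), (21.0, 18.0), 90.0)
0.93 [ 0.5611 -0.2714] ((393.1288757324219, 216.1649169921875), (21.525339126586914, 18.37776756286621), 66.03750610351562)
0.83 [ 0.4494 -0.2549] ((386.3000183105469, 263.3999938964844), (22.452167510986328, 18.024978637695312), 71.56505584716797)
0.6 [ 0.4541 -0.383 ] ((440.2022705078125, 261.8150329589844), (21.744178771972656, 18.094806671142578), 81.25383758544922)
[(0.8, [0.5628, -0.2775, 0.0098]), (0.65, [0.46, -0.3834, 0.0034]), (0.65, [0.5777, -0.4029, 0.0123]), (0.61, [0.5136, -0.3304, 0.0064]), (0.55, [0.4526, -0.2513, 0.0129])]
[(0.97, [0.5773, -0.3962, 0.0065]), (0.84, [0.5613, -0.2744, 0.0115]), (0.76, [0.4548, -0.3876, 0.0014]), (0.72, [0.489, -0.0082, 0.0722])]
rows: [-128.4  120.4   41.2] -1.031 | j6 0.48 t 21.38 w 0.4
```

View pics/c10.png

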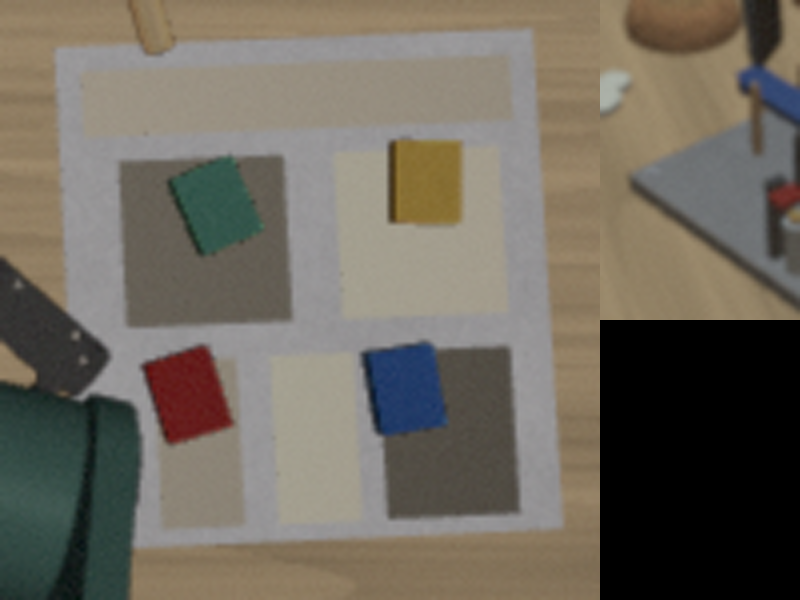

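Four clean block tops at crop pixels: red (189,395), blue (407,389), green (217,206), yellow (428,182). Next I need the block positions from their top faces, the rest cross-check and the keeper check.

Run:
```python
from h import *
for n,p in dict(r=(189,395),b=(407,389),g=(217.5,206),y=(428,182)).items(): print(n,pix2w('top',340+p[0]/4,165+p[1]/4,.018)[:2].round(4))
for c in ['top','side']:
  camera(c)
  for l in ['rest0_top','rest2_top']: print(c,[(round(d['score'],2),np.round(d['xyz'],4).tolist()) for d in spot_point(c,l)[:6]])
for r in trace('top','rest1_top')[:6]:
    c,_=cv2.findContours(r['region'].astype(np.uint8),0,2); q,rad=cv2.minEnclosingCircle(max(c,key=cv2.contourArea)); print(r['score'],pix2w('top',*q,.003)[:2].round(4),rad)
go(.4487,-.2560,.1,-72.5)
```

```text
r [ 0.4488 -0.2563]
b [ 0.4533 -0.3854]
g [ 0.5602 -0.2734]
y [ 0.5757 -0.3989]
top [(0.9, [0.4484, 0.2488, 0.0496])]
top [(0.65, [0.4404, 0.3611, 0.05])]
side [(0.96, [0.4465, 0.2554, 0.0471]), (0.7, [0.3593, 0.1692, 0.0014]), (0.18, [0.4926, -0.0092, 0.0025])]
side [(0.78, [0.4429, 0.3612, 0.0432]), (0.6, [0.7471, 0.2925, -0.0004])]
0.56 [0.583  0.2586] 19.416587829589844
rows: [-129.3  119.7   62. ] 0.558 | j6 0.48 t 21.73 w 0.39
```

```bash
python3 -m crank '-40 40 0 0.15; -80 80 0 0.3; -129 120 20 0.45; -129 120 62 0.558; -129 120 62 0.558; -129 120 62 0.558' -0.3
python3 -c "
from h import *
go(.4488,-.2560,.005,-72.5)"
```

```text
time_s: 22.48
ee_pos: [0.4495, -0.2556, 0.101]
eef_rot: [0.003, 0.988, 0.153, 0.007]
contact_force: [-0.9, -0.7, 0.0]
width: 0.65
rows: [-1.9 -0.6 96. ] 0.003 | j6 0.69 t 22.48 w 0.65
```

```bash
python3 -m crank '-2 -0.5 50 0; -2 -0.5 85 0; -2 -0.5 96 0; -2 -0.5 96 0; -2 -0.5 96 0' 
python3 -m crank '0 0 0 0; 0 0 0 0; 0 0 0 0; 0 0 0 0' 1 15
python3 -m crank '0 0 -50 0; 0 0 -100 0; 0 0 -145 0; 0 0 -145 0; 0 0 -145 0' 
python3 -c "
from h import *
go(.4395,.361,.15);print(yaw_y()*57.3)"
```

```text
time_s: 23.1
ee_pos: [0.4498, -0.2565, 0.0066]
eef_rot: [0.004, 0.988, 0.154, 0.007]
contact_force: [-0.2, -0.2, 0.1]
width: 0.65
time_s: 23.6
ee_pos: [0.4502, -0.2568, 0.0073]
eef_rot: [0.004, 0.988, 0.154, 0.008]
contact_force: [-2.4, 0.7, 10.9]
width: 0.434
time_s: 24.22
ee_pos: [0.4474, -0.2558, 0.1518]
eef_rot: [0.004, 0.988, 0.154, 0.008]
contact_force: [-0.9, -0.2, -0.5]
width: 0.441
rows: [ 179.9 -590.    -1.6] 0 | j6 0.69 t 24.23 w 0.44
-72.31389043261252
```

```bash
python3 -m crank '18 -60 0 0; 36 -120 0 0; 54 -180 0 0; 72 -240 0 0; 90 -300 0 0; 108 -360 0 0; 126 -420 0 0; 144 -480 0 0' 
python3 -m crank '18 -60 0 0; 36 -110 0 0; 36 -110 0 0; 36 -110 0 0; 36 -110 0 0; 36 -110 0 0'
python3 -c "
from h import *
go(.4395,.361,.056)"
```

```text
time_s: 25.22
ee_pos: [0.4376, 0.2457, 0.1475]
eef_rot: [0.004, 0.988, 0.154, 0.007]
contact_force: [1.3, -0.2, 0.6]
width: 0.436
time_s: 25.98
ee_pos: [0.4385, 0.3605, 0.1467]
eef_rot: [0.004, 0.988, 0.153, 0.006]
contact_force: [0.7, -0.1, -0.0]
width: 0.438
rows: [ 0.1 -1.1 90.7] 0 | j6 1.93 t 25.98 w 0.44
```

```bash
python3 -m crank '0 -1 50 0; 0 -1 78 0; 0 -1 86 0; 0 -1 86 0; 0 -1 86 0; 0 -1 86 0' 
python3 -m crank '0 0 1 0; 0 0 2 0; 0 0 3 0; 0 0 4 0; 0 0 4 0'
python3 -c "
from h import *
go(.4395,.361,.055);print(get_state()['contact_force'])"
```

```text
time_s: 26.72
ee_pos: [0.4399, 0.3613, 0.0617]
eef_rot: [0.004, 0.988, 0.153, 0.007]
contact_force: [0.3, -0.6, -0.2]
width: 0.439
time_s: 27.35
ee_pos: [0.4399, 0.3612, 0.0575]
eef_rot: [0.004, 0.988, 0.153, 0.007]
contact_force: [-0.1, -0.9, 0.3]
width: 0.44
rows: [-0.5  0.   2.5] 0 | j6 1.93 t 27.35 w 0.44
[-0.08163434 -0.87884485  0.34550367]
```

```bash
python3 -m crank '0 0 1 0; 0 0 2 0; 0 0 2.5 0; 0 0 2.5 0'
python3 -c "
from h import *
print(get_state()['contact_force'])"
```

```text
time_s: 27.85
ee_pos: [0.4399, 0.3612, 0.0552]
eef_rot: [0.004, 0.988, 0.153, 0.007]
contact_force: [-1.0, 0.0, 2.2]
width: 0.439
[-0.96136662  0.01003405  2.22415334]
```

```bash
python3 -m crank '0 0 0 0; 0 0 0 0; 0 0 0 0' -0.2
python3 -m crank '0 0 -30 0; 0 0 -70 0; 0 0 -100 0; 0 0 -100 0'
python3 - <<'E'
from h import *
im=snap('top','t10'); snap('side','s10')
a=cv2.resize(im[165:315,340:490,::-1],None,fx=2.6,fy=2.6,interpolation=2)
b=cv2.resize(cv2.imread('pics/s10.png')[130:280,180:330],None,fx=2.6,fy=2.6,interpolation=2)
cv2.imwrite('pics/c11.png',np.hstack([a,b]))
blocks(im)
for c in ['top','side']: print([(round(d['score'],2),np.round(d['xyz'],4).tolist()) for d in spot_point(c,'block_c')[:6]])
go(.4533,-.3854,.15,-81)
E
```

```text
time_s: 28.22
ee_pos: [0.44, 0.3612, 0.0551]
eef_rot: [0.004, 0.988, 0.153, 0.007]
contact_force: [-0.3, 0.3, -0.7]
width: 0.599
time_s: 28.72
ee_pos: [0.4395, 0.3626, 0.1573]
eef_rot: [0.003, 0.988, 0.153, 0.009]
contact_force: [0.6, 0.1, 0.2]
width: 0.604
g [ 0.5618 -0.2725] [0.041 0.048] long 23.2
b [ 0.4539 -0.3848] [0.041 0.049] long 10.0
y [ 0.5771 -0.399 ] [0.036 0.048] long 179.5
r none
[(0.95, [0.5773, -0.4011, 0.0085]), (0.83, [0.4578, -0.3851, 0.0019]), (0.58, [0.5627, -0.2766, 0.0082])]
[(0.84, [0.5769, -0.395, 0.0049]), (0.75, [0.441, 0.3664, 0.0569]), (0.58, [0.5634, -0.2759, 0.0111]), (0.55, [0.4557, -0.3886, 0.0041])]
rows: [-211.7  716.2    9.4] 0.151 | j6 1.93 t 28.93 w 0.6
```

View pics/c11.png

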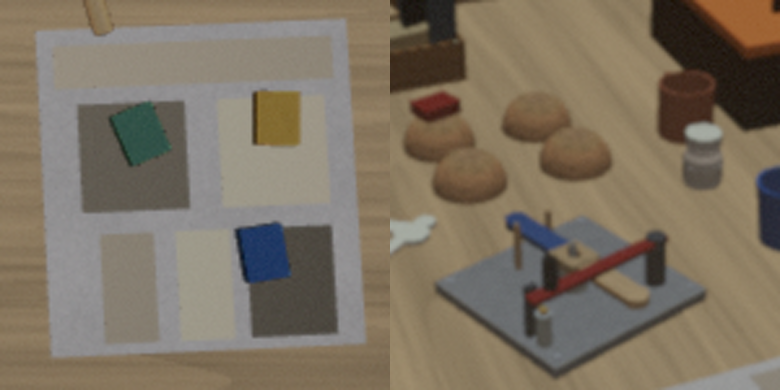

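Red sits level on the far-left rest (crop pixel 435,105), the keeper is shut over the seated propeller, and the other blocks haven't moved. Blue next.

```bash
python3 -m crank '-18 60 0 0; -36 120 0 0; -54 180 0 0; -72 240 0 0; -88 300 0 0; -106 360 0 0; -124 420 0 0; -141 480 0 0' -0.3
python3 -m crank '-18 60 0 0; -36 120 0 0; -54 180 0 0.06; -70 236 0 0.14; -70 236 20 0.14; -70 236 50 0.14; -70 236 50 0.14'
python3 -c "
from h import *
go(.4535,-.3852,.005,-80.5)"
```

```text
time_s: 29.92
ee_pos: [0.4482, -0.14, 0.1569]
eef_rot: [0.004, 0.988, 0.153, 0.006]
contact_force: [1.3, 1.6, -0.1]
width: 0.652
time_s: 30.8
ee_pos: [0.4519, -0.3844, 0.1056]
eef_rot: [0.002, 0.996, 0.084, 0.004]
contact_force: [-0.5, -0.6, 1.0]
width: 0.649
rows: [  0.6   0.6 100.6] 0.002 | j6 0.65 t 30.8 w 0.65
```

```bash
python3 -m crank '1 0.5 50 0; 1 0.5 90 0; 1 0.5 100 0; 1 0.5 101 0; 1 0.5 101 0' 
python3 -m crank '0 0 0 0; 0 0 0 0; 0 0 0 0; 0 0 0 0' 1 15
python3 -m crank '0 0 -50 0; 0 0 -100 0; 0 0 -145 0; 0 0 -145 0; 0 0 -145 0' 
python3 -c "
from h import *
go(.5685,.366,.15)"
```

```text
time_s: 31.42
ee_pos: [0.4547, -0.3856, 0.0062]
eef_rot: [0.002, 0.996, 0.084, 0.005]
contact_force: [-1.5, -0.7, -0.7]
width: 0.647
time_s: 31.92
ee_pos: [0.4551, -0.386, 0.007]
eef_rot: [0.003, 0.996, 0.084, 0.005]
contact_force: [-1.8, 1.1, 9.4]
width: 0.434
time_s: 32.55
ee_pos: [0.4532, -0.3851, 0.1516]
eef_rot: [0.003, 0.996, 0.084, 0.005]
contact_force: [0.9, -0.6, 0.1]
width: 0.438
rows: [ 2.395e+02 -7.211e+02 -5.000e-01] 0 | j6 0.65 t 32.55 w 0.44
```

```bash
python3 -m crank '20 -60 0 0; 40 -120 0 0; 60 -180 0 0; 80 -240 0 0; 100 -300 0 0; 120 -360 0 0; 140 -420 0 0; 160 -480 0 0' 
python3 -m crank '20 -60 0 0; 40 -120 0 0; 60 -180 0 0; 80 -241 0 0; 80 -241 0 0; 80 -241 0 0; 80 -241 0 0'
python3 -c "
from h import *
go(.5693,.3662,.056)"
```

```text
time_s: 33.55
ee_pos: [0.5287, 0.1108, 0.1488]
eef_rot: [0.003, 0.996, 0.084, 0.004]
contact_force: [1.0, -0.0, -0.1]
width: 0.433
time_s: 34.42
ee_pos: [0.5667, 0.3603, 0.1471]
eef_rot: [0.003, 0.996, 0.084, 0.003]
contact_force: [-0.5, 0.2, 0.3]
width: 0.435
rows: [ 3.  -6.  91.1] 0 | j6 1.94 t 34.42 w 0.44
```

```bash
python3 -m crank '3 -6 40 0; 3 -6 75 0; 3 -6 86 0; 3 -6 86 0; 3 -6 86 0; 3 -6 86 0' 
python3 -m crank '0 0 1 0; 0 0 2 0; 0 0 3 0; 0 0 4 0; 0 0 4 0'
python3 -c "
from h import *
go(.5693,.3662,.055);print(get_state()['contact_force'])"
```

```text
time_s: 35.17
ee_pos: [0.5699, 0.3666, 0.0624]
eef_rot: [0.003, 0.996, 0.084, 0.004]
contact_force: [-0.4, 0.1, -0.6]
width: 0.438
time_s: 35.8
ee_pos: [0.5699, 0.3665, 0.0583]
eef_rot: [0.003, 0.996, 0.084, 0.004]
contact_force: [-0.0, 0.7, -0.1]
width: 0.438
rows: [-0.6  0.2  3.3] 0 | j6 1.95 t 35.8 w 0.44
[-0.00386559  0.7495766  -0.1349384 ]
```

```bash
python3 -m crank '-0.5 0 1 0; -0.5 0 2 0; -0.5 0 3.4 0; -0.5 0 3.4 0; -0.5 0 3.4 0'
python3 -m crank '0 0 0 0; 0 0 0 0; 0 0 0 0' -0.2
python3 -m crank '0 0 -30 0; 0 0 -70 0; 0 0 -100 0; 0 0 -100 0'
python3 - <<'E'
from h import *
im=snap('top','t11'); snap('side','s11')
blocks(im)
print([(round(d['score'],2),np.round(d['xyz'],4).tolist()) for d in spot_point('side','block_c')[:6]])
go(.5602,-.2734,.15,-68)
E
```

```text
time_s: 36.42
ee_pos: [0.5694, 0.3664, 0.0549]
eef_rot: [0.003, 0.996, 0.084, 0.004]
contact_force: [-1.1, -1.2, 2.1]
width: 0.438
time_s: 36.8
ee_pos: [0.5694, 0.3664, 0.0549]
eef_rot: [0.003, 0.996, 0.084, 0.004]
contact_force: [0.4, -0.4, -0.3]
width: 0.599
time_s: 37.3
ee_pos: [0.5698, 0.3677, 0.1574]
eef_rot: [0.002, 0.996, 0.084, 0.006]
contact_force: [-0.5, 0.3, 0.1]
width: 0.597
g [ 0.5616 -0.2724] [0.04  0.049] long 23.6
b none
y [ 0.5771 -0.399 ] [0.036 0.048] long 179.5
r none
[(0.92, [0.5787, -0.3965, 0.0085]), (0.8, [0.5605, -0.2788, 0.0137]), (0.73, [0.3604, 0.1718, 0.0]), (0.52, [0.4901, -0.0078, 0.075]), (0.47, [0.5676, 0.3618, 0.0534]), (0.43, [0.4426, 0.3629, 0.0558])]
rows: [-114.5  629.7    7.3] -0.217 | j6 1.95 t 37.45 w 0.61
```

```bash
python3 -m crank '-11 60 0 0; -22 120 0 0; -33 180 0 0; -44 240 0 0; -55 300 0 0; -66 360 0 0; -76 420 0 0; -87 480 0 0' -0.3
python3 -m crank '-11 60 0 0; -22 120 0 -0.06; -27 150 0 -0.15; -27 150 0 -0.22; -27 150 25 -0.22; -27 150 50 -0.22; -27 150 50 -0.22'
python3 -c "
from h import *
go(.561,-.273,.005,-67.5)"
```

```text
time_s: 38.45
ee_pos: [0.5614, -0.123, 0.1554]
eef_rot: [0.003, 0.996, 0.084, 0.003]
contact_force: [0.3, -0.0, -0.0]
width: 0.649
time_s: 39.33
ee_pos: [0.5584, -0.2748, 0.1035]
eef_rot: [0.001, 0.981, 0.192, 0.0]
contact_force: [0.3, 0.4, -0.3]
width: 0.648
rows: [ 3.1 -1.  98.5] -0.005 | j6 0.69 t 39.33 w 0.65
```

```bash
python3 -m crank '2.5 -1 50 0; 2.5 -1 88 0; 2.5 -1 98 0; 2.5 -1 98 0; 2.5 -1 98 0' 
python3 -m crank '0 0 0 0; 0 0 0 0; 0 0 0 0; 0 0 0 0' 1 15
python3 -m crank '0 0 -50 0; 0 0 -100 0; 0 0 -145 0; 0 0 -145 0; 0 0 -145 0' 
python3 -c "
from h import *
go(.5833,.2584,.15)"
```

```text
time_s: 39.95
ee_pos: [0.5615, -0.2738, 0.0072]
eef_rot: [0.002, 0.981, 0.192, 0.001]
contact_force: [0.3, -0.1, 0.0]
width: 0.649
time_s: 40.45
ee_pos: [0.5619, -0.274, 0.008]
eef_rot: [0.002, 0.981, 0.193, 0.002]
contact_force: [-1.3, 0.7, 9.2]
width: 0.439
time_s: 41.08
ee_pos: [0.561, -0.2732, 0.1525]
eef_rot: [0.002, 0.981, 0.192, 0.001]
contact_force: [0.3, -0.1, -0.8]
width: 0.438
rows: [ 221.5 -483.8    0.5] 0 | j6 0.7 t 41.08 w 0.44
```

```bash
python3 -m crank '27 -60 0 0; 55 -120 0 0; 82 -180 0 0; 110 -240 0 0; 138 -300 0 0; 165 -360 0 0; 193 -420 0 0; 221 -482 0 0' 
python3 -m crank '0 0 0 0; 0 0 0 0'
python3 -c "
from h import *
go(.5837,.2582,.0625)"
```

```text
time_s: 42.08
ee_pos: [0.5813, 0.228, 0.1489]
eef_rot: [0.002, 0.981, 0.192, 0.0]
contact_force: [0.6, -0.1, -0.7]
width: 0.438
time_s: 42.32
ee_pos: [0.5802, 0.2277, 0.1472]
eef_rot: [0.003, 0.981, 0.193, -0.001]
contact_force: [-0.4, 0.5, -0.3]
width: 0.433
rows: [ 15.1 -27.4  84.5] 0 | j6 1.53 t 42.33 w 0.43
```

```bash
python3 -m crank '15 -27 5 0; 15 -27 40 0; 15 -27 75 0; 15 -27 84 0; 15 -27 84 0; 15 -27 84 0; 15 -27 84 0' 
python3 -c "
from h import *
go(.5837,.2582,.0557)"
```

```text
time_s: 43.2
ee_pos: [0.5845, 0.258, 0.0642]
eef_rot: [0.003, 0.981, 0.193, -0.0]
contact_force: [0.7, 0.1, -0.2]
width: 0.438
rows: [-0.6 -0.6  8.5] 0 | j6 1.57 t 43.2 w 0.44
```

```bash
python3 -m crank '-0.5 -0.5 2 0; -0.5 -0.5 4 0; -0.5 -0.5 6 0; -0.5 -0.5 7.5 0; -0.5 -0.5 8.5 0; -0.5 -0.5 8.5 0; -0.5 -0.5 8.5 0'
python3 -c "
from h import *
go(.5837,.2582,.0557);print(get_state()['contact_force'])"
```

```text
time_s: 44.08
ee_pos: [0.5838, 0.2582, 0.0559]
eef_rot: [0.003, 0.981, 0.193, -0.0]
contact_force: [-2.7, -0.8, 5.6]
width: 0.44
rows: [-0.1 -0.   0.2] 0 | j6 1.57 t 44.08 w 0.44
[-2.68095965 -0.75084139  5.63661099]
```

```bash
python3 -m crank '0 0 -0.3 0; 0 0 -0.3 0'
python3 -m crank '0 0 0 0; 0 0 0 0; 0 0 0 0' -0.2
python3 -m crank '0 0 -30 0; 0 0 -70 0; 0 0 -100 0; 0 0 -100 0'
python3 - <<'E'
from h import *
im=snap('top','t12'); snap('side','s12')
blocks(im)
print([(round(d['score'],2),np.round(d['xyz'],4).tolist()) for d in spot_point('side','block_c')[:6]])
go(.576,-.3989,.15,-90)
E
```

```text
time_s: 44.32
ee_pos: [0.5838, 0.2582, 0.0561]
eef_rot: [0.003, 0.981, 0.193, -0.0]
contact_force: [-0.6, -1.1, -0.6]
width: 0.437
time_s: 44.7
ee_pos: [0.5838, 0.2582, 0.0561]
eef_rot: [0.003, 0.981, 0.193, -0.0]
contact_force: [-0.3, -0.1, 0.0]
width: 0.598
time_s: 45.2
ee_pos: [0.5851, 0.2593, 0.1585]
eef_rot: [0.002, 0.981, 0.193, 0.002]
contact_force: [-0.5, 0.2, -0.7]
width: 0.604
g none
b none
y [ 0.5771 -0.399 ] [0.036 0.048] long 179.5
r none
[(0.71, [0.548, 0.3172, 0.0209]), (0.69, [0.5772, -0.3949, 0.0093]), (0.53, [0.5836, 0.255, 0.0626]), (0.47, [0.4409, 0.3629, 0.0594])]
rows: [-255.5  605.7    8.8] 0.388 | j6 1.57 t 45.35 w 0.6
```

A detection at (.548,.317,.021) suggests that blue has come off its rest, so I'll look.

Run:
```python
from h import *
a=cv2.resize(cv2.imread('pics/t12.png')[180:290,90:240],None,fx=2.6,fy=2.6,interpolation=2)
b=cv2.resize(cv2.imread('pics/s12.png')[130:260,170:320],None,fx=2.6,fy=2.6,interpolation=2)
b=b[:a.shape[0]+52]; a=np.pad(a,((0,b.shape[0]-a.shape[0]),(0,0),(0,0)))
cv2.imwrite('pics/c12.png',np.hstack([a,b]))
```

```text
(no output)
```

View pics/c12.png

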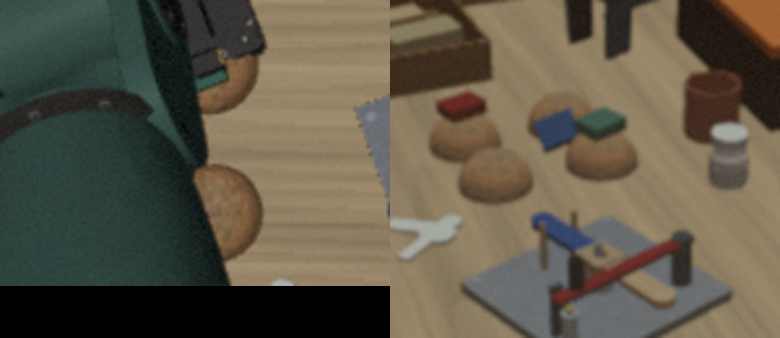

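Blue has slid off the far-right rest and leans tilted against it, next to green (side crop pixel 555,130). Green and red are flat. I'll fetch yellow first, then photograph blue with the arm away.

```bash
python3 -m crank '-25 60 0 0; -50 120 0 0; -76 180 0 0; -101 240 0 0; -126 300 0 0; -152 360 0 0; -177 420 0 0.1; -202 480 0 0.2' -0.3
python3 -m crank '-5 60 0 0.1; -20 120 0 0.19; -25 124 0 0.19; -25 124 0 0.19'
python3 - <<'E'
from h import *
im=snap('top','t13'); snap('side','s13')
go(.5757,-.3989,.1,-90)
a=cv2.resize(im[180:290,90:210,::-1],None,fx=5,fy=5,interpolation=2)
cv2.imwrite('pics/c13.png',a)
for c in ['top','side']: print([(round(d['score'],2),np.round(d['xyz'],4).tolist()) for d in spot_point(c,'block_c')[:6]])
E
```

```text
time_s: 46.35
ee_pos: [0.5772, -0.2431, 0.1566]
eef_rot: [0.002, 0.996, 0.092, -0.001]
contact_force: [0.9, -0.4, 0.6]
width: 0.647
time_s: 46.85
ee_pos: [0.5745, -0.3691, 0.1559]
eef_rot: [0.002, 1.0, -0.003, -0.002]
contact_force: [-0.1, 0.4, -0.3]
width: 0.652
rows: [ 0.8 30.5 56.7] -0.004 | j6 0.98 t 46.95 w 0.66
[(0.87, [0.5852, 0.2535, 0.058]), (0.84, [0.4402, 0.3677, 0.0593]), (0.81, [0.5538, 0.3156, 0.023])]
[(0.92, [0.5754, -0.3965, 0.0052]), (0.69, [0.4416, 0.3629, 0.056]), (0.55, [0.5494, 0.3161, 0.0207]), (0.49, [0.583, 0.2572, 0.0596])]
```

View pics/c13.png

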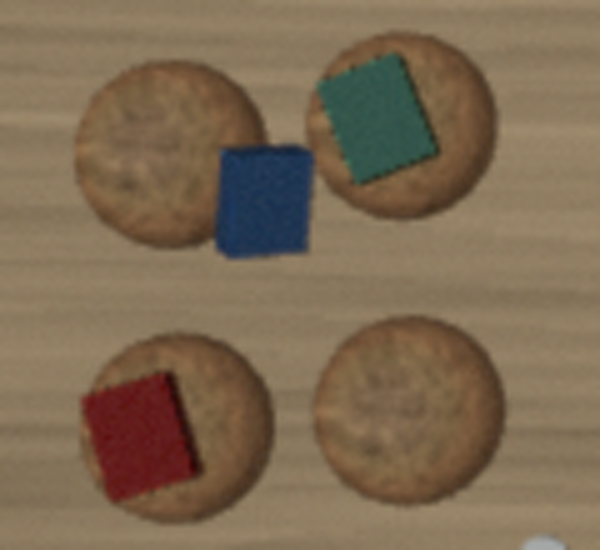

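Red and green are flat on their domes (green (378,117), red (140,437)). Blue is tilted about its long axis, wedged between the two far domes at (265,203). Yellow now, to the near-right rest.

```bash
python3 -m crank '1 30 30 0; 1 30 57 0; 1 30 57 0; 1 30 57 0'
python3 - <<'E'
from h import *
go(.5757,-.3989,.005,-90)
for n,p,z in [('green',(378,117),.066),('red',(140,437),.066)]: print(n,pix2w('top',90+p[0]/5,180+p[1]/5,z)[:2].round(4))
for p in [(222,148),(217,250),(313,150),(307,257)]: print(p,[pix2w('top',90+p[0]/5,180+p[1]/5,z)[:2].round(4) for z in (.01,.035)])
E
```

```text
time_s: 47.55
ee_pos: [0.577, -0.3981, 0.1013]
eef_rot: [0.003, 1.0, -0.001, -0.001]
contact_force: [0.2, -0.7, 1.2]
width: 0.653
rows: [-1.1  0.4 96.3] -0.003 | j6 0.94 t 47.55 w 0.65
green [0.5829 0.2558]
red [0.4384 0.3587]
(222, 148) [array([0.5708, 0.3405]), array([0.5697, 0.3338])]
(217, 250) [array([0.5228, 0.3416]), array([0.5226, 0.3349])]
(313, 150) [array([0.5703, 0.2978]), array([0.5692, 0.2919])]
(307, 257) [array([0.5199, 0.2994]), array([0.5197, 0.2935])]
```

```bash
python3 -m crank '-1 0 50 0; -1 0 85 0; -1 0 96 0; -1 0 96 0; -1 0 96 0' 
python3 -m crank '0 0 0 0; 0 0 0 0; 0 0 0 0; 0 0 0 0' 1 15
python3 -m crank '0 0 -50 0; 0 0 -100 0; 0 0 -145 0; 0 0 -145 0; 0 0 -145 0' 
python3 -c "
from h import *
go(.448,.2522,.15)"
```

```text
time_s: 48.18
ee_pos: [0.5768, -0.3992, 0.0072]
eef_rot: [0.003, 1.0, -0.001, -0.0]
contact_force: [1.0, -0.4, 0.1]
width: 0.649
time_s: 48.68
ee_pos: [0.5773, -0.3994, 0.0081]
eef_rot: [0.003, 1.0, -0.001, 0.0]
contact_force: [0.0, 0.0, 6.7]
width: 0.436
time_s: 49.3
ee_pos: [0.5768, -0.3982, 0.1525]
eef_rot: [0.003, 1.0, -0.001, 0.0]
contact_force: [-0.4, -0.1, -1.1]
width: 0.434
rows: [-130.4 -650.1   -1.8] 0 | j6 0.94 t 49.3 w 0.43
```

```bash
python3 -m crank '-12 -60 0 0; -24 -120 0 0; -36 -180 0 0; -48 -240 0 0; -60 -300 0 0; -72 -360 0 0; -84 -420 0 0; -96 -480 0 0' 
python3 -m crank '-17 -60 0 0; -35 -120 0 0; -36 -195 0 0; -36 -195 0 0; -36 -195 0 0; -36 -195 0 0'
python3 -c "
from h import *
go(.4485,.2522,.0627)"
```

```text
time_s: 50.3
ee_pos: [0.4805, 0.0837, 0.1481]
eef_rot: [0.003, 1.0, -0.001, -0.001]
contact_force: [1.8, 0.6, -0.8]
width: 0.435
time_s: 51.05
ee_pos: [0.4447, 0.2774, 0.1461]
eef_rot: [0.004, 1.0, -0.002, -0.002]
contact_force: [0.5, -0.6, -0.2]
width: 0.439
rows: [ 4.1 24.5 83.6] 0 | j6 2.1 t 51.05 w 0.44
```

```bash
python3 -m crank '4 24 10 0; 4 24 45 0; 4 24 75 0; 4 24 83 0; 4 24 83 0; 4 24 83 0; 4 24 83 0' 
python3 -c "
from h import *
go(.4485,.2522,.0559)"
```

```text
time_s: 51.92
ee_pos: [0.4489, 0.253, 0.0642]
eef_rot: [0.003, 1.0, -0.002, -0.001]
contact_force: [-0.2, 0.1, -0.5]
width: 0.437
rows: [-0.4  0.7  8.3] 0 | j6 2.05 t 51.92 w 0.44
```

```bash
python3 -m crank '-0.4 0.7 2 0; -0.4 0.7 4 0; -0.4 0.7 6 0; -0.4 0.7 7.5 0; -0.4 0.7 8.2 0; -0.4 0.7 8.2 0; -0.4 0.7 8.2 0'
python3 -m crank '0 0 -0.1 0; 0 0 -0.1 0; 0 0 -0.1 0' -0.2
python3 -m crank '0 0 -30 0; 0 0 -70 0; 0 0 -100 0; 0 0 -100 0'
python3 - <<'E'
from h import *
snap('side','s14'); print([(round(d['score'],2),np.round(d['xyz'],4).tolist()) for d in spot_point('side','block_c')[:6]])
go(.5455,.313,.12,0)
E
```

```text
time_s: 52.8
ee_pos: [0.4485, 0.2522, 0.056]
eef_rot: [0.003, 1.0, -0.002, -0.001]
contact_force: [0.4, -0.7, -0.1]
width: 0.436
time_s: 53.18
ee_pos: [0.4485, 0.2522, 0.0562]
eef_rot: [0.003, 1.0, -0.002, -0.001]
contact_force: [0.2, 0.5, -0.4]
width: 0.599
time_s: 53.68
ee_pos: [0.4499, 0.2536, 0.1583]
eef_rot: [0.003, 1.0, -0.002, 0.001]
contact_force: [0.4, -0.2, -0.5]
width: 0.601
[(0.7, [0.5483, 0.3143, 0.0214]), (0.64, [0.4505, 0.2562, 0.0534]), (0.62, [0.4392, 0.3628, 0.0578]), (0.52, [0.5844, 0.2562, 0.062])]
rows: [ 96.8 -60.8  35.3] -1.575 | j6 2.05 t 53.77 w 0.6
```

```bash
python3 -m crank '40 -25 0 -0.18; 70 -40 0 -0.36; 97 -60 0 -0.54; 97 -61 0 -0.72; 97 -61 0 -0.9; 97 -61 0 -1.08; 97 -61 0 -1.26; 97 -61 0 -1.44' -0.45
python3 -m crank '0 0 10 -0.13; 0 0 36 -0.135; 0 0 36 -0.135; 0 0 36 -0.135'
python3 -c "
from h import *
go(.5455,.314,.030,0)"
```

```text
time_s: 54.78
ee_pos: [0.5451, 0.3131, 0.1535]
eef_rot: [0.002, 0.751, 0.66, -0.004]
contact_force: [-0.2, -0.5, -0.9]
width: 0.727
time_s: 55.28
ee_pos: [0.5448, 0.3127, 0.1174]
eef_rot: [0.001, 0.705, 0.709, -0.005]
contact_force: [0.0, 0.5, -0.5]
width: 0.726
rows: [ 2.   1.1 87.4] 0.006 | j6 0.49 t 55.27 w 0.73
```

```bash
python3 -m crank '2 1 40 0; 2 1 68 0; 2 1 72 0; 2 1 72 0; 2 1 72 0; 2 1 72 0'
python3 -m crank '0 0 4 0; 0 0 8 0; 0 0 12 0; 0 0 15 0; 0 0 15 0; 0 0 15 0'
python3 -c "
from h import *
go(.5455,.314,.027,0)"
```

```text
time_s: 56.02
ee_pos: [0.5461, 0.3144, 0.0464]
eef_rot: [0.002, 0.705, 0.709, -0.004]
contact_force: [0.6, -0.6, 0.1]
width: 0.726
time_s: 56.78
ee_pos: [0.546, 0.3143, 0.0315]
eef_rot: [0.002, 0.705, 0.709, -0.004]
contact_force: [-0.4, -0.3, -0.1]
width: 0.727
rows: [-0.3 -0.5  4.5] 0.006 | j6 0.49 t 56.77 w 0.73
```

```bash
python3 -m crank '0 0 2 0; 0 0 4 0; 0 0 6 0; 0 0 6 0'
python3 -m crank '0 0 0 0; 0 0 0 0; 0 0 0 0; 0 0 0 0; 0 0 0 0' 1 12
```

```text
time_s: 57.28
ee_pos: [0.5467, 0.3143, 0.0261]
eef_rot: [0.002, 0.705, 0.709, -0.003]
contact_force: [-0.0, -5.5, 9.8]
width: 0.724
time_s: 57.9
ee_pos: [0.5489, 0.3142, 0.0271]
eef_rot: [0.003, 0.705, 0.709, -0.002]
contact_force: [9.8, -8.0, 6.8]
width: 0.58
```

```bash
python3 -m crank '0 -3 -3 0; 0 -10 -5 0; 0 -20 -5 0; 0 -32 -5 0; 0 -42 -5 0; 0 -42 -5 0; 0 -42 -5 0'
python3 - <<'E'
from h import *
snap('side','s15'); print([(round(d['score'],2),np.round(d['xyz'],4).tolist()) for d in spot_point('side','block_c')[:6]],get_state()['width'])
b=cv2.resize(cv2.imread('pics/s15.png')[140:240,170:300],None,fx=4,fy=4,interpolation=2)
cv2.imwrite('pics/c14.png',b)
E
```

```text
time_s: 58.78
ee_pos: [0.5072, 0.3142, 0.0321]
eef_rot: [0.003, 0.705, 0.709, -0.001]
contact_force: [-0.0, -0.6, 0.2]
width: 0.579
[(0.73, [0.5841, 0.2567, 0.0582]), (0.7, [0.5059, 0.313, 0.0276]), (0.7, [0.7433, 0.2926, -0.0004]), (0.58, [0.4545, 0.0846, 0.0537]), (0.52, [0.451, 0.2525, 0.0539])] 0.5765200025173669
```

View pics/c14.png

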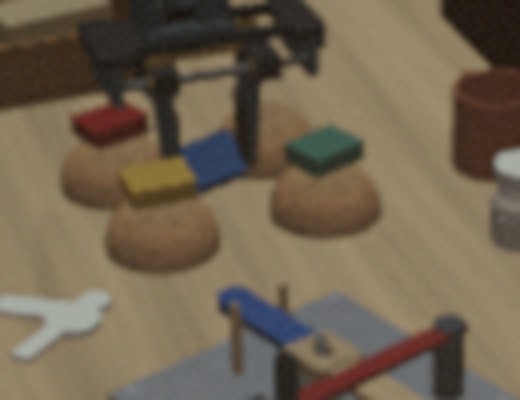

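Blue is held between the fingertips, still tilted (crop pixel 212,160). It's cramped there, so I'll carry it to open table near (0.62, 0.14) and let it lie flat.

```bash
python3 -m crank '0 0 -20 0; 0 0 -50 0; 0 0 -80 0; 0 0 -80 0' 1 20
python3 -c "
from h import *
go(.62,.14,.11,0)"
```

```text
time_s: 59.38
ee_pos: [0.5088, 0.3155, 0.1155]
eef_rot: [0.004, 0.705, 0.709, 0.001]
contact_force: [0.2, -0.1, -1.2]
width: 0.573
rows: [-176.   110.2    6.9] 0.005 | j6 0.52 t 59.38 w 0.57
```

```bash
python3 -m crank '-44 28 -10 0; -88 55 -10 0; -132 83 -10 0; -176 110 0 0; -176 110 20 0; -176 110 50 0; -176 110 50 0; -176 110 50 0' 
python3 -c "
from h import *
camera('side');print([(round(d['score'],2),np.round(d['xyz'],4).tolist()) for d in spot_point('side','block_c')[:6]])
go(.62,.14,.03,0)"
```

```text
time_s: 60.38
ee_pos: [0.62, 0.1404, 0.0675]
eef_rot: [0.004, 0.705, 0.709, 0.001]
contact_force: [0.7, 0.2, -0.3]
width: 0.571
[(0.75, [0.584, 0.2583, 0.0617]), (0.74, [0.444, 0.3614, 0.0562]), (0.72, [0.4478, 0.2511, 0.0522]), (0.58, [0.62, 0.1427, 0.0652])]
rows: [-0.2 -0.8 38. ] 0.006 | j6 0.19 t 60.48 w 0.57
```

```bash
python3 -m crank '0 0 20 0; 0 0 34 0; 0 0 38 0; 0 0 38 0; 0 0 38 0' 
python3 -m crank '0 0 2 0; 0 0 4 0; 0 0 4 0' 
python3 -m crank '0 0 0 0; 0 0 0 0; 0 0 0 0' -0.6 
python3 -m crank '0 0 -40 0; 0 0 -80 0; 0 0 -120 0; 0 0 -120 0' 
python3 -m crank '120 0 0 0; 120 0 0 0; 120 0 0 0; 120 0 0 0'
python3 - <<'E'
from h import *
im=snap('top','t16')
for r in trace('top','block_a')[:6]:
    c,_=cv2.findContours(r['region'].astype(np.uint8),0,2); q=cv2.minAreaRect(max(c,key=cv2.contourArea)); print(round(r['score'],2),pix2w('top',*q[0],.014)[:2].round(4),np.round(q[1]+(q[2],),1))
for c in ['top','side']:
  camera(c);print([(round(d['score'],2),np.round(d['xyz'],4).tolist()) for d in spot_point(c,'block_c')[:6]])
hsv=cv2.cvtColor(im,cv2.COLOR_RGB2HSV)
m=cv2.inRange(hsv,(100,100,30),(125,255,255)); u,v=map(int,w2pix('top',[.62,.14,.01])); k=np.zeros_like(m);k[v-28:v+28,u-28:u+28]=m[v-28:v+28,u-28:u+28]
c,_=cv2.findContours(k,0,2); c=max(c,key=cv2.contourArea); q=cv2.minAreaRect(c)
B=np.array([pix2w('top',*p,.014)[:2] for p in cv2.boxPoints(q)]);print(q,B.mean(0),B[1]-B[0],B[2]-B[1])
cv2.imwrite('pics/z.png',cv2.resize(im[v-30:v+30,u-30:u+30,::-1],None,fx=6,fy=6))
E
```

```text
time_s: 61.1
ee_pos: [0.6211, 0.1403, 0.0303]
eef_rot: [0.004, 0.705, 0.709, 0.002]
contact_force: [-0.5, 1.0, -1.4]
width: 0.57
time_s: 61.48
ee_pos: [0.6213, 0.1403, 0.0264]
eef_rot: [0.004, 0.705, 0.709, 0.002]
contact_force: [0.2, 0.1, 0.5]
width: 0.572
time_s: 61.85
ee_pos: [0.6213, 0.1403, 0.0264]
eef_rot: [0.004, 0.705, 0.709, 0.002]
contact_force: [-0.3, 0.7, 0.6]
width: 0.8
time_s: 62.35
ee_pos: [0.622, 0.1411, 0.1496]
eef_rot: [0.006, 0.705, 0.709, 0.004]
contact_force: [0.8, 0.9, 0.1]
width: 0.799
time_s: 62.85
ee_pos: [0.6207, 0.2607, 0.1483]
eef_rot: [0.005, 0.705, 0.709, 0.003]
contact_force: [-0.9, -0.4, -0.7]
width: 0.803
0.73 [ 0.4983 -0.0618] [78.8  9.5 68.7]
0.56 [0.627  0.1523] [17.7 21.5  6.3]
0.55 [0.5904 0.2529] [22.6  8.6 78.7]
0.46 [0.351 0.164] [30.9 33.6  4.1]
[(0.67, [0.5873, 0.255, 0.0543]), (0.6, [0.6324, 0.153, 0.0065])]
[(0.74, [0.4468, 0.2524, 0.0539]), (0.58, [0.5817, 0.2578, 0.0581]), (0.49, [0.4424, 0.3643, 0.0575])]
((214.51541137695312, 186.37693786621094), (16.248550415039062, 19.96959114074707), 7.125016689300537) [0.62750663 0.15252261] [ 0.047063   -0.00501581] [-0.00436182 -0.03812733]
```

Blue lies flat at (0.627, 0.152), with visible size 38 x 47 mm. I'll regrasp it across the short side.

```bash
python3 -m crank '-50 0 0 -0.18; -108 7 0 -0.36; -108 7 0 -0.54; -108 7 0 -0.72; -108 7 0 -0.9; -108 7 0 -1.08; -108 7 0 -1.26; -108 7 0 -1.44' -0.3
python3 -c "
from h import *
go(.6273,.1524,.09,84)"
```

```text
time_s: 64.15
ee_pos: [0.6289, 0.1518, 0.1497]
eef_rot: [0.007, 0.06, 0.998, -0.001]
contact_force: [-1.2, -0.2, 0.2]
width: 0.647
rows: [ 2.5  0.5 59.7] -0.016 | j6 -1.24 t 64.15 w 0.65
```

```bash
python3 -m crank '2.5 0.5 40 -0.016; 2.5 0.5 60 -0.016; 2.5 0.5 60 -0.016; 2.5 0.5 60 -0.016'
python3 -c "
from h import *
go(.6273,.1524,.0055,84)"
```

```text
time_s: 64.65
ee_pos: [0.628, 0.1524, 0.0906]
eef_rot: [0.007, 0.053, 0.999, -0.001]
contact_force: [-0.4, -0.6, 0.9]
width: 0.647
rows: [ 1.9 -0.  85.1] -0.001 | j6 -1.26 t 64.65 w 0.65
```

```bash
python3 -m crank '2 0 45 0; 2 0 76 0; 2 0 85 0; 2 0 85 0; 2 0 85 0' 
python3 -m crank '0 0 0 0; 0 0 0 0; 0 0 0 0; 0 0 0 0' 1 15
python3 -m crank '0 0 -50 0; 0 0 -100 0; 0 0 -145 0; 0 0 -145 0; 0 0 -145 0' 
python3 -c "
from h import *
go(.5685,.366,.15)"
```

```text
time_s: 65.28
ee_pos: [0.6283, 0.1527, 0.0072]
eef_rot: [0.008, 0.053, 0.999, -0.001]
contact_force: [-0.6, -0.0, -0.1]
width: 0.65
time_s: 65.78
ee_pos: [0.6287, 0.1528, 0.0079]
eef_rot: [0.009, 0.053, 0.999, -0.001]
contact_force: [-1.8, -0.2, 7.2]
width: 0.437
time_s: 66.4
ee_pos: [0.6257, 0.153, 0.1523]
eef_rot: [0.008, 0.053, 0.999, -0.001]
contact_force: [0.4, 0.7, -1.4]
width: 0.439
rows: [ 79.4 205.8   0.9] 0 | j6 -1.26 t 66.4 w 0.44
```

```bash
python3 -m crank '24 60 0 0; 48 120 0 0; 72 180 0 0; 79 206 0 0; 79 206 0 0; 79 206 0 0; 79 206 0 0' 
python3 -c "
from h import *
go(.5692,.366,.0627)"
```

```text
time_s: 67.28
ee_pos: [0.569, 0.3649, 0.1504]
eef_rot: [0.008, 0.053, 0.999, -0.001]
contact_force: [0.8, 0.3, 0.1]
width: 0.438
rows: [ 1.3  1.2 87.7] 0 | j6 -0.92 t 67.28 w 0.44
```

```bash
python3 -m crank '1 1 40 0; 1 1 78 0; 1 1 86 0; 1 1 86 0; 1 1 86 0; 1 1 86 0' 
python3 -c "
from h import *
go(.5692,.366,.0560)"
```

```text
time_s: 68.03
ee_pos: [0.5701, 0.3662, 0.0657]
eef_rot: [0.009, 0.053, 0.999, -0.0]
contact_force: [0.4, -0.7, 0.1]
width: 0.438
rows: [ 1.1 -0.2  9.7] 0 | j6 -0.91 t 68.03 w 0.44
```

```bash
python3 -m crank '1 0 2 0; 1 0 4 0; 1 0 6 0; 1 0 8 0; 1 0 9.6 0; 1 0 9.6 0; 1 0 9.6 0'
python3 -m crank '0 0 -0.1 0; 0 0 -0.1 0; 0 0 -0.1 0' -0.2
python3 -m crank '0 0 -30 0; 0 0 -70 0; 0 0 -100 0; 0 0 -100 0'
python3 -m crank '0 -60 0 0; 0 -120 0 0; 0 -180 0 0; 0 -240 0 0; 0 -260 0 0'
python3 - <<'E'
from h import *
im=snap('top','t17');snap('side','s17')
for c in ['top','side']: print([(round(d['score'],2),np.round(d['xyz'],4).tolist()) for d in spot_point(c,'block_c')[:6]])
for n in ['propeller','blue_tip','pin_tip','keeper_knob']: print(n,[(round(d['score'],2),np.round(d['xyz'],4).tolist()) for d in spot_point('side',n)[:2]])
print(knob(0),get_state()['ee_pos'])
a=cv2.resize(im[180:290,90:210,::-1],None,fx=3.3,fy=3.3,interpolation=2)
b=cv2.resize(cv2.imread('pics/s17.png')[150:275,180:310],None,fx=3,fy=3,interpolation=2)
H=max(a.shape[0],b.shape[0]);f=lambda i:np.pad(i,((0,H-i.shape[0]),(0,0),(0,0)))
cv2.imwrite('pics/c15.png',np.hstack([f(a),f(b)]))
E
```

```text
time_s: 68.9
ee_pos: [0.5693, 0.3663, 0.0561]
eef_rot: [0.009, 0.053, 0.999, -0.0]
contact_force: [0.0, -0.7, -0.3]
width: 0.438
time_s: 69.28
ee_pos: [0.5693, 0.3662, 0.0562]
eef_rot: [0.009, 0.053, 0.999, -0.0]
contact_force: [-0.1, -0.5, -0.1]
width: 0.6
time_s: 69.78
ee_pos: [0.5687, 0.3672, 0.1588]
eef_rot: [0.01, 0.053, 0.999, 0.001]
contact_force: [0.4, -0.2, -0.7]
width: 0.599
time_s: 70.4
ee_pos: [0.54, 0.1061, 0.1572]
eef_rot: [0.01, 0.054, 0.998, 0.001]
contact_force: [0.4, 0.2, 0.0]
width: 0.602
[(0.77, [0.4482, 0.2536, 0.0577]), (0.71, [0.57, 0.365, 0.0526]), (0.71, [0.4446, 0.3654, 0.0602]), (0.59, [0.5849, 0.2577, 0.0556])]
[(0.74, [0.4487, 0.253, 0.0539]), (0.53, [0.5702, 0.3627, 0.0534]), (0.51, [0.584, 0.2554, 0.0606]), (0.44, [0.4403, 0.3653, 0.0563])]
propeller [(0.6, [0.491, -0.0101, 0.0416]), (0.18, [0.5831, 0.2614, 0.0468])]
blue_tip [(0.73, [0.4527, 0.0855, 0.0533])]
pin_tip [(0.68, [0.4905, -0.0103, 0.0753]), (0.27, [0.3581, 0.1714, -0.0])]
keeper_knob [(0.58, [0.44, -0.0775, 0.0909])]
[ 0.43939266 -0.08181544] [0.5411847  0.10972672 0.15795496]
```

View pics/c15.png

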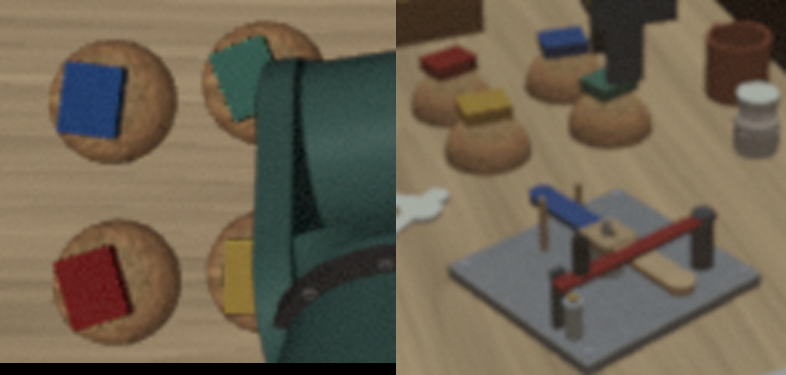

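All four blocks are flat on the domes and the bar is shut over the seated propeller. Last check before hand-in: compare the knob and bar pixels with the starting picture.

```bash
python3 -m crank '0 0 -20 0; 0 0 -20 0; 0 0 -20 0; 0 0 -20 0'
python3 - <<'E'
from h import *
snap('side','s18')
def bar(f):
    h=cv2.cvtColor(cv2.imread(f),cv2.COLOR_BGR2HSV)[215:255,225:290]
    m=cv2.inRange(h,(0,130,40),(8,255,255))|cv2.inRange(h,(172,130,40),(180,255,255))
    v,u=np.nonzero(m); p=np.polyfit(u,v,1); return len(u),u.min(),u.max(),p.round(3),np.polyval(p,17).round(2)
for f in ['s0','s8','s18']: print(f,bar('pics/'+f+'.png'))
print([(round(d['score'],2),np.round(d['xyz'],4).tolist()) for d in spot_point('side','block_c')[:6]])
print(w2pix('side',[*knob(0),.105]),w2pix('side',[*knob(.05),.105]))
job_done()
E
```

```text
time_s: 71.3
ee_pos: [0.5404, 0.1098, 0.1772]
eef_rot: [0.01, 0.052, 0.999, 0.001]
contact_force: [-0.5, -0.4, -0.2]
width: 0.6
s0 (196, np.int64(8), np.int64(56), array([-0.474, 34.198]), np.float64(26.15))
s8 (70, np.int64(55), np.int64(64), array([  1.349, -64.999]), np.float64(-42.07))
s18 (198, np.int64(8), np.int64(55), array([-0.47 , 33.986]), np.float64(26.0))
[(0.74, [0.4438, 0.3627, 0.0578]), (0.68, [0.5822, 0.2612, 0.0588]), (0.67, [0.4505, 0.256, 0.054]), (0.63, [0.5674, 0.3618, 0.0531]), (0.47, [0.7352, -0.2176, -0.005])]
(np.float64(239.9606982367009), np.float64(228.6958053945163)) (np.float64(241.8010473159411), np.float64(229.8256512519878))
the job is handed in; nothing more can be done
```

The job is done and handed in at about 71 s. The propeller is turned end for end and seated, the keeper bar is shut, and all four blocks are on rests of their own. No verdict is reported, so this rests on my own checks.

- **Propeller:** I opened the keeper, lifted the propeller, turned it 180° and lowered it back on the pin. The last side picture shows it level and down, with the blue blade between the pegs.
- **Keeper:** I pushed it against its stop with about 23 N. In the last side picture the bar lies within 0.2 pixel of where it was at the start, while the detent crest would show as roughly 2 pixels at the knob. I did not read its angle directly.
- **Blocks:** The last camera readings put each centre within about 5 mm of its apex, at 53 to 59 mm height, and the pictures show them flat.
- **Blue block:** It came off its rest while I was placing green, and I do not know whether my placing or a knock caused it. I pulled it free, laid it flat on the table, regrasped it and put it back on the same rest.
- **Disagreements:** Network readings for the pin, propeller and knob scattered by up to about 5 mm between pictures. The top-camera networks also missed the propeller whenever the arm covered it. During blue's recovery a finger touched a cork dome with at most about 14 N.
- **Other things:** I did not measure the pots and other items again at the end. The last pictures showed none of those in view disturbed.

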